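# Pack up the turning blanks in the clamping press

## Robot

A 6-joint arm with a two-finger parallel gripper is mounted at the origin on the work surface. World frame = base frame: x ahead of the robot, y to its left, z up, the work surface at z = 0. Lengths are in mm, angles in rad, forces in N, time in s.
With the tool pointing down it reaches from about 350 to 875 mm from the base axis. Payload 4.2 kg.
Tool frame: the origin (TCP) lies at the very end of the fingers, on their centre line; the grasp point (between the pads) lies 19 mm behind it (arm.pinch_z is the distance from the TCP to the grasp point, in mm); x points along the fingers, y is the direction in which the jaws open and shut, and the axes are right-handed (so a half turn about x gives the same grasp; the last joint's range is limited). The gripper opens to 85 mm and grips with 20 to 120 N. Pads are 22 mm wide; open, the fingers measure 114 mm over their backs; the gripper's body (76 mm by 85 mm) begins 54 mm behind the grasp point. The pads swing forward as they close: fully open they stand 13 mm farther back than shut.
Start: joints at [-1.066, 0.385, 0.008, 0, -1.194, -0.259], TCP at [152.1, -606.189, 231.312] pointing down, gripper open.
Joint ranges: [-3.14, 3.14], [-1.21, 2.06], [-1.07, 1.41], [-3.16, 2.05], [-2.99, -0.16], [-3.1, 3.1]. Speed limits (rad/s): [2.79, 2.79, 3.14, 3.14, 3.14, 3.14].

## Interface

Orientations are given as a unit quaternion [x, y, z, w].
In Python, from bench import arm gives the robot as it stands.
- The arm moves only by the tool drive_tool, never from a script. Its argument "motion" is a list of rows, each a list of 4 numbers: the shift along the tool's x, y, z in mm, then the turn about the tool's x in degrees. In form: [[dx, dy, dz, spin], ...]. A call has 1 to 10 rows; each row shifts and turns the commanded pose from where the row before left it, along the tool's axes as they then stand; what a row does not reach is not made up. A row lasts 1/12 s, in which the tool goes at most 41.7 mm and 7.16 degrees, less where a joint would pass 70% of its speed; a pose out of reach is approached as far as the arm can. A call with a gripper value outside its range is refused whole. "grip" is the finger opening in mm, from 0 to 85.4, set as the call begins (left out, the last holds). The fingers move at their own pace and stop on an object; the grip force is fixed at half the most. Time passes only in rows, so rows that do not move let the fingers close. It gives the time, the measured TCP pose, the force and the opening at its end, in the units of the state.
- arm.read_state(): the state, without advancing time (a new reading comes with each control period).
- arm.get_image(name): name is "side" or "top"; returns the picture (420x560x3 uint8, red, green, blue); there is no depth.
- arm.calibration(name): a dict with "K" (3x3 intrinsics, pixels), "distortion" ([k1, k2, p1, p2, k3] as OpenCV has them; the pictures are not rectified), "eye" and "attitude" of the camera in the world. Camera axes: x right, y up, looking along -z (the intrinsics and any distortion apply to the point x, -y, -z); pixel columns grow to the right and rows downward; lengths in mm; the calibration is good to about 2 mm. A picture is of the moment at which its call begins. calibration takes no time and is no camera call.
- arm.job_done(): hands the job in, once; it reports no verdict.
The state is a dict: "clock": time; "joints": joint angles; "joint_vel": joint speeds; "joint_efforts": joint torques, N m; "position": TCP position; "ee_rot": TCP orientation; "contact_force": force on the tool from outside, world axes, zero at the start; "wrist_torque": the same for the moment, N m; "gripper_width": finger opening in mm.
Only numpy, scipy, OpenCV 4.12 (cv2) and the standard library are available. Lean on these libraries where they do the work, as an engineer would, in place of code of your own. Each camera call takes 0.05 s, during which the arm holds its last target. There are 200 camera calls.

## Task

Swing the press arm fully up, stack every wooden blank on the bench flat and squarely on the steel inlay of the bed, then lay on top of them those plastic packers whose thickness, added to the blanks, just fills the 72.5 mm opening under the foot of the level arm: never more than the opening and at most 3 mm less. Then bring the arm gently down by its ball until it is level over the stack, without forcing it, and leave it there. Packers you do not need stay lying on the bench, and the jar, the brush pot and the egg cup are left alone.

Things in the scene. Friction and masses are not known exactly. Their poses are not given: they have to be found in the camera images.
- press: green clamping press bolted to the bench. Origin: on the bench top under the middle of the stacking place; x points from there to the hinge, y along the hinge axis, z up. Bed 20 mm thick, 84 mm wide, x = -60 to 210 mm; a flush bright steel inlay 100 (x) by 54 mm, centred on the origin, is the stacking place. Two hinge cheeks at x = 125 to 175 mm, 142 mm high.
- press_bed (a point): the centre of the stacking place, on top of the bed (20 mm above the bench); axes as the press. With the arm level the face of its foot is 72.5 mm above this point: that is the opening that blanks and packers together have to fill.
- clamp (a joint): the press's hinged steel arm, a bar 14 mm wide and 18 mm high that stays where it is left (about 3 to 4 N at its ball to move it). Value in rad: 0 = level, positive = raised, 1.57 = upright, stop at 1.9; it can go to -0.3 (below level) if nothing is in the way. It turns about point clamp_hinge.
- clamp_hinge (a point): hinge axis of the arm, 150 mm along the press's x axis from the stack and 124.5 mm above the bench; fixed; axes as the press
- clamp_ball (a point): centre of the red ball handle, 32 mm in diameter, at the free end of the arm, 200 mm from the hinge axis on the arm's centre line; axes as the arm (x points from the ball to the hinge)
- clamp_foot (a point): centre of the lower face of the arm's round rubber foot (32 mm across), 150 mm from the hinge along the arm and 32 mm below the arm's centre line; over the stack's centre when the arm is level; axes as the arm
- maple_mid (a point): centre (half-way up) of the maple blank, pale cream wood, a flat block 95 mm long (x) by 50 mm wide (y) and 14 mm thick (z), with two thin pencil diagonals on top; about 48 g; either face up will do; lies flat on the bench at the start, if it is there at all
- padauk_mid (a point): centre (half-way up) of the padauk blank, orange-red wood, a flat block 95 mm long (x) by 50 mm wide (y) and 17 mm thick (z), with two thin pencil diagonals on top; about 58 g; either face up will do; lies flat on the bench at the start, if it is there at all
- oak_mid (a point): centre (half-way up) of the oak blank, mid-brown wood, a flat block 95 mm long (x) by 50 mm wide (y) and 21 mm thick (z), with two thin pencil diagonals on top; about 72 g; either face up will do; lies flat on the bench at the start, if it is there at all
- walnut_mid (a point): centre (half-way up) of the walnut blank, very dark brown wood, a flat block 95 mm long (x) by 50 mm wide (y) and 24 mm thick (z), with two thin pencil diagonals on top; about 82 g; either face up will do; lies flat on the bench at the start, if it is there at all
- yellow_mid (a point): centre (half-way up) of the yellow plastic packer, a flat plate 95 mm long (x) by 50 mm wide (y) and 8 mm thick (z); about 34 g; either face up will do; lies flat on the bench at the start
- green_mid (a point): centre (half-way up) of the green plastic packer, a flat plate 95 mm long (x) by 50 mm wide (y) and 11 mm thick (z); about 47 g; either face up will do; lies flat on the bench at the start
- blue_mid (a point): centre (half-way up) of the blue plastic packer, a flat plate 95 mm long (x) by 50 mm wide (y) and 16 mm thick (z); about 68 g; either face up will do; lies flat on the bench at the start
- white_mid (a point): centre (half-way up) of the white plastic packer, a flat plate 95 mm long (x) by 50 mm wide (y) and 22 mm thick (z); about 94 g; either face up will do; lies flat on the bench at the start
- purple_mid (a point): centre (half-way up) of the purple plastic packer, a flat plate 95 mm long (x) by 50 mm wide (y) and 28 mm thick (z); about 120 g; either face up will do; lies flat on the bench at the start
- wax: jar of polishing wax, 68 mm across, 75 mm high, standing on the bench; a bystander; origin under its centre
- brushes: wooden pot with brushes, 80 mm across, 190 mm high over the brushes; a bystander; origin under its centre
- eggcup: small turned wooden egg cup, 52 mm across, 80 mm high; a bystander; origin under its centre
There are look-alikes about, which are no part of the job. There is more than one size of the part that bears maple_mid; the job needs the smaller. Of the things shaped like the part that bears yellow_mid, the yellow one is meant.

How it is judged (in metres and radians):
On the way, in this order (a step that is already met when the one before it is completed fails the run):
1. the arm is swung up (beyond 1.35 rad) (value of joint clamp above 1.35 rad), for 0.2 s.
2. with the arm up, every blank that is there lies in the stack on the inlay (value of joint clamp above 1.35 rad and x of maple_mid in the frame of press between -0.012 and 0.012 m and y of maple_mid in the frame of press between -0.012 and 0.012 m and z of maple_mid in the frame of press above 0.024 m and angle between the x axis of each of maple_mid, padauk_mid, oak_mid, walnut_mid and the x axis of press, either way round below 0.2 rad and angle between the z axis of each of maple_mid, padauk_mid, oak_mid, walnut_mid and the z axis of press, either way round below 0.06 rad and x of padauk_mid in the frame of press between -0.012 and 0.012 m and y of padauk_mid in the frame of press between -0.012 and 0.012 m and z of padauk_mid in the frame of press above 0.0255 m and x of oak_mid in the frame of press between -0.012 and 0.012 m and y of oak_mid in the frame of press between -0.012 and 0.012 m and z of oak_mid in the frame of press above 0.0275 m and x of walnut_mid in the frame of press between -0.012 and 0.012 m and y of walnut_mid in the frame of press between -0.012 and 0.012 m and z of walnut_mid in the frame of press above 0.029 m), for 0.2 s.
3. with the arm still up, packers on top bring the stack to within 3 mm of the 72.5 mm opening (all of step 2 and ((x of yellow_mid in the frame of press between -0.012 and 0.012 m and y of yellow_mid in the frame of press between -0.012 and 0.012 m and z of yellow_mid in the frame of press between 0.021 and 0.0888 m and angle between the x axis of yellow_mid and the x axis of press, either way round below 0.2 rad and angle between the z axis of yellow_mid and the z axis of press, either way round below 0.06 rad and z of yellow_mid in the frame of press above 0.0855 m) or (x of green_mid in the frame of press between -0.012 and 0.012 m and y of green_mid in the frame of press between -0.012 and 0.012 m and z of green_mid in the frame of press between 0.0225 and 0.0873 m and angle between the x axis of green_mid and the x axis of press, either way round below 0.2 rad and angle between the z axis of green_mid and the z axis of press, either way round below 0.06 rad and z of green_mid in the frame of press above 0.084 m) or (x of blue_mid in the frame of press between -0.012 and 0.012 m and y of blue_mid in the frame of press between -0.012 and 0.012 m and z of blue_mid in the frame of press between 0.025 and 0.0848 m and angle between the x axis of blue_mid and the x axis of press, either way round below 0.2 rad and angle between the z axis of blue_mid and the z axis of press, either way round below 0.06 rad and z of blue_mid in the frame of press above 0.0815 m) or (x of white_mid in the frame of press between -0.012 and 0.012 m and y of white_mid in the frame of press between -0.012 and 0.012 m and z of white_mid in the frame of press between 0.028 and 0.0818 m and angle between the x axis of white_mid and the x axis of press, either way round below 0.2 rad and angle between the z axis of white_mid and the z axis of press, either way round below 0.06 rad and z of white_mid in the frame of press above 0.0785 m) or (x of purple_mid in the frame of press between -0.012 and 0.012 m and y of purple_mid in the frame of press between -0.012 and 0.012 m and z of purple_mid in the frame of press between 0.031 and 0.0788 m and angle between the x axis of purple_mid and the x axis of press, either way round below 0.2 rad and angle between the z axis of purple_mid and the z axis of press, either way round below 0.06 rad and z of purple_mid in the frame of press above 0.0755 m))), for 0.2 s.
At the end, for the whole second after the job is handed in: Every blank lies flat in the stack on the inlay, packers on top; stacked pieces within 12 mm of its centre in x and y and 0.2 rad; top of stack 69.5 to 72.5 mm above the bed (a top packer); other packers flat on the bench; arm level within 0.05 rad; all at rest (value of joint clamp between -0.05 and 0.05 rad and ((x of yellow_mid in the frame of press between -0.012 and 0.012 m and y of yellow_mid in the frame of press between -0.012 and 0.012 m and z of yellow_mid in the frame of press between 0.021 and 0.0888 m and angle between the x axis of yellow_mid and the x axis of press, either way round below 0.2 rad and angle between the z axis of yellow_mid and the z axis of press, either way round below 0.06 rad and z of yellow_mid in the frame of press above 0.0855 m) or (x of green_mid in the frame of press between -0.012 and 0.012 m and y of green_mid in the frame of press between -0.012 and 0.012 m and z of green_mid in the frame of press between 0.0225 and 0.0873 m and angle between the x axis of green_mid and the x axis of press, either way round below 0.2 rad and angle between the z axis of green_mid and the z axis of press, either way round below 0.06 rad and z of green_mid in the frame of press above 0.084 m) or (x of blue_mid in the frame of press between -0.012 and 0.012 m and y of blue_mid in the frame of press between -0.012 and 0.012 m and z of blue_mid in the frame of press between 0.025 and 0.0848 m and angle between the x axis of blue_mid and the x axis of press, either way round below 0.2 rad and angle between the z axis of blue_mid and the z axis of press, either way round below 0.06 rad and z of blue_mid in the frame of press above 0.0815 m) or (x of white_mid in the frame of press between -0.012 and 0.012 m and y of white_mid in the frame of press between -0.012 and 0.012 m and z of white_mid in the frame of press between 0.028 and 0.0818 m and angle between the x axis of white_mid and the x axis of press, either way round below 0.2 rad and angle between the z axis of white_mid and the z axis of press, either way round below 0.06 rad and z of white_mid in the frame of press above 0.0785 m) or (x of purple_mid in the frame of press between -0.012 and 0.012 m and y of purple_mid in the frame of press between -0.012 and 0.012 m and z of purple_mid in the frame of press between 0.031 and 0.0788 m and angle between the x axis of purple_mid and the x axis of press, either way round below 0.2 rad and angle between the z axis of purple_mid and the z axis of press, either way round below 0.06 rad and z of purple_mid in the frame of press above 0.0755 m)) and x of maple_mid in the frame of press between -0.012 and 0.012 m and y of maple_mid in the frame of press between -0.012 and 0.012 m and z of maple_mid in the frame of press above 0.024 m and angle between the x axis of each of maple_mid, padauk_mid, oak_mid, walnut_mid and the x axis of press, either way round below 0.2 rad and angle between the z axis of each of maple_mid, padauk_mid, oak_mid, walnut_mid and the z axis of press, either way round below 0.06 rad and x of padauk_mid in the frame of press between -0.012 and 0.012 m and y of padauk_mid in the frame of press between -0.012 and 0.012 m and z of padauk_mid in the frame of press above 0.0255 m and x of oak_mid in the frame of press between -0.012 and 0.012 m and y of oak_mid in the frame of press between -0.012 and 0.012 m and z of oak_mid in the frame of press above 0.0275 m and x of walnut_mid in the frame of press between -0.012 and 0.012 m and y of walnut_mid in the frame of press between -0.012 and 0.012 m and z of walnut_mid in the frame of press above 0.029 m and ((x of yellow_mid in the frame of press between -0.012 and 0.012 m and y of yellow_mid in the frame of press between -0.012 and 0.012 m and z of yellow_mid in the frame of press between 0.021 and 0.0888 m and angle between the x axis of yellow_mid and the x axis of press, either way round below 0.2 rad and angle between the z axis of yellow_mid and the z axis of press, either way round below 0.06 rad) or height (world z) of yellow_mid below 0.009 m) and ((x of green_mid in the frame of press between -0.012 and 0.012 m and y of green_mid in the frame of press between -0.012 and 0.012 m and z of green_mid in the frame of press between 0.0225 and 0.0873 m and angle between the x axis of green_mid and the x axis of press, either way round below 0.2 rad and angle between the z axis of green_mid and the z axis of press, either way round below 0.06 rad) or height (world z) of green_mid below 0.0105 m) and ((x of blue_mid in the frame of press between -0.012 and 0.012 m and y of blue_mid in the frame of press between -0.012 and 0.012 m and z of blue_mid in the frame of press between 0.025 and 0.0848 m and angle between the x axis of blue_mid and the x axis of press, either way round below 0.2 rad and angle between the z axis of blue_mid and the z axis of press, either way round below 0.06 rad) or height (world z) of blue_mid below 0.013 m) and ((x of white_mid in the frame of press between -0.012 and 0.012 m and y of white_mid in the frame of press between -0.012 and 0.012 m and z of white_mid in the frame of press between 0.028 and 0.0818 m and angle between the x axis of white_mid and the x axis of press, either way round below 0.2 rad and angle between the z axis of white_mid and the z axis of press, either way round below 0.06 rad) or height (world z) of white_mid below 0.016 m) and ((x of purple_mid in the frame of press between -0.012 and 0.012 m and y of purple_mid in the frame of press between -0.012 and 0.012 m and z of purple_mid in the frame of press between 0.031 and 0.0788 m and angle between the x axis of purple_mid and the x axis of press, either way round below 0.2 rad and angle between the z axis of purple_mid and the z axis of press, either way round below 0.06 rad) or height (world z) of purple_mid below 0.019 m) and linear speed of each of blank_maple, blank_padauk, blank_oak, blank_walnut, packer_yellow, packer_green, packer_blue, packer_white, packer_purple below 0.02 m/s); the robot touches nothing.
It fails at once if the arm's foot is forced onto the stack (over 25 N) (contact force between clamp and blank_maple above 25 N or contact force between clamp and blank_padauk above 25 N or contact force between clamp and blank_oak above 25 N or contact force between clamp and blank_walnut above 25 N or contact force between clamp and packer_yellow above 25 N or contact force between clamp and packer_green above 25 N or contact force between clamp and packer_blue above 25 N or contact force between clamp and packer_white above 25 N or contact force between clamp and packer_purple above 25 N).
It fails at once if a bystander (jar, brush pot, egg cup) is moved more than 30 mm (distance of any of wax, brushes, eggcup from where it was at the start of the episode above 0.03 m).
Of blank_maple, blank_padauk, blank_oak, blank_walnut only 2 to 3 are there at a start; the rules pass over those that are not, and their reading is None.
At some moment in a run one of packer_yellow, packer_green, packer_blue, packer_white, packer_purple may be knocked a few centimetres aside while the robot is not near it.
It also fails if it takes over 210 s, if anything falls off the work surface, if the arm or the gripper's body presses on something with over 40 N, if the wrist force passes 120 N, or if a joint passes its speed limit or range.

## Working session

There is one attempt and no reset: what is moved stays moved. The work goes in short steps, Python scripts to look and compute and a tool call to move; the robot and the scene stay as the last step left them, time stands still between calls to the robot, and variables do not carry over. Pictures are saved under pics/ and viewed, about 12 in all and at most 16, crops included, and the job is handed in when it is done.

Besides the shell and the picture viewer there is one more tool, called after "Call:" as name(argument=value, ...), one argument or row to a line, values as JSON. drive_tool: Moves the arm, as the interface text tells. Its arguments: {"type":"object","properties":{"motion":{"type":"array"},"grip":{"type":"number"}},"required":["motion"]}

```bash
mkdir -p pics; ls
python3 - <<'E'
from bench import arm
import cv2,numpy as np
s=arm.read_state();print(s['clock'],s['position'],s['ee_rot'],arm.pinch_z)
for n in('side','top'):
    im=arm.get_image(n);cv2.imwrite(f'pics/{n}0.png',cv2.resize(im[:,:,::-1],(784,588),interpolation=cv2.INTER_CUBIC));cv2.imwrite(f'{n}_raw0.png',im[:,:,::-1])
    c=arm.calibration(n);print(n,c)
E
```

```text
pics
0.0 [ 151.93063454 -605.6443034   230.23030999] [-0.08584852  0.70191937  0.08736777  0.70164528] 18.700000000000003
side {'K': array([[386.28660514,   0.        , 275.28231185],
       [  0.        , 386.28660514, 209.30072296],
       [  0.        ,   0.        ,   1.        ]]), 'distortion': array([-0.06725704,  0.        ,  0.        ,  0.        ,  0.        ]), 'eye': array([422.64761525, 761.1684635 , 971.99949869]), 'attitude': array([-0.0157352 ,  0.35082039,  0.93497706, -0.04995356])}
top {'K': array([[531.4038061 ,   0.        , 280.7402273 ],
       [  0.        , 531.4038061 , 206.87412375],
       [  0.        ,   0.        ,   1.        ]]), 'distortion': array([-0.02218416,  0.        ,  0.        ,  0.        ,  0.        ]), 'eye': array([ 367.9461695 ,    1.82381303, 1570.23609651]), 'attitude': array([-0.02517199,  0.0341095 ,  0.70911863, -0.70381366])}
```

View pics/side0.png

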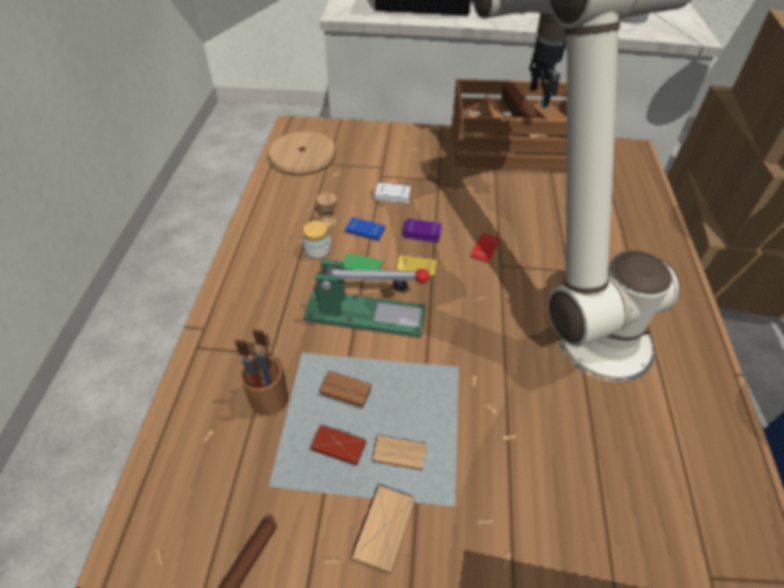

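View pics/top0.png

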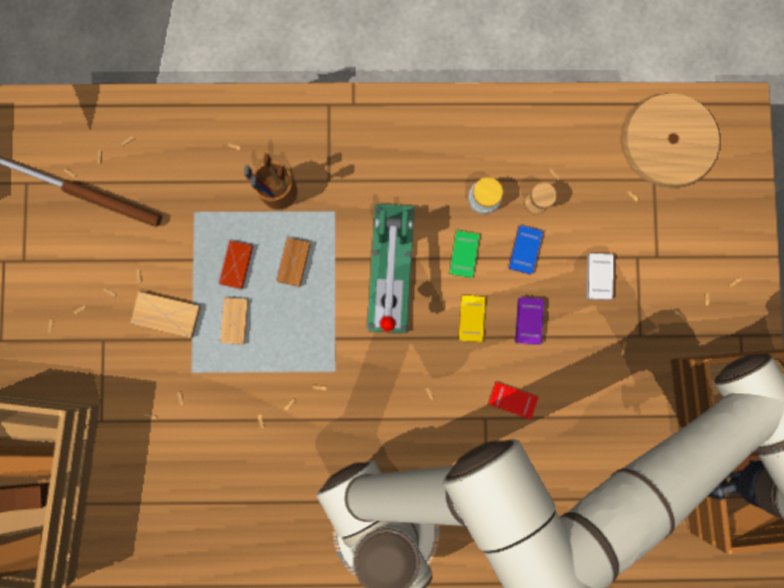

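```bash
cat > h.py <<'E'
from bench import arm
import cv2,numpy as np
from scipy.spatial.transform import Rotation as R
def ray(n,px):
    c=arm.calibration(n);u=cv2.undistortPoints(np.array([[px]],float),c['K'],c['distortion'])[0,0]
    d=R.from_quat(c['attitude']).apply([u[0],-u[1],-1]);return c['eye'],d/np.linalg.norm(d)
def plane(n,px,z):
    o,d=ray(n,px);return o+d*(z-o[2])/d[2]
def tri(a,b):
    (o,d),(p,e)=ray('top',a),ray('side',b)
    s=np.linalg.lstsq(np.c_[d,-e],p-o,rcond=None)[0]
    q,r=o+d*s[0],p+e*s[1];return (q+r)/2,np.linalg.norm(q-r)
def blob(im,seed,tol):
    """flood-filled region at a seed pixel: mask, centroid, minAreaRect"""
    m=np.zeros((im.shape[0]+2,im.shape[1]+2),np.uint8)
    lab=cv2.cvtColor(im,cv2.COLOR_RGB2LAB)
    cv2.floodFill(lab,m,tuple(seed),0,(tol*2,tol,tol),(tol*2,tol,tol),4|cv2.FLOODFILL_MASK_ONLY|cv2.FLOODFILL_FIXED_RANGE|(255<<8))
    m=cv2.morphologyEx(m[1:-1,1:-1],cv2.MORPH_CLOSE,np.ones((5,5)))
    c=max(cv2.findContours(m,cv2.RETR_EXTERNAL,cv2.CHAIN_APPROX_NONE)[0],key=cv2.contourArea)
    return m,c,cv2.minAreaRect(c)
def top_pose(im,seed,tol,z):
    """centre and long-axis angle (deg, world) from the top view on plane z"""
    m,c,r=blob(im,seed,tol)
    p=np.array([plane('top',q,z)[:2] for q in c[:,0].astype(float)],np.float32)
    (x,y),(w,h),a=cv2.minAreaRect(p)
    if w<h:w,h,a=h,w,a+90
    return (x,y),(w,h),(a+90)%180-90,r,m
E
cat > m0.py <<'E'
from h import *
T=cv2.imread('top_raw0.png')[:,:,::-1].copy();S=cv2.imread('side_raw0.png')[:,:,::-1].copy()
O={'maple':((238,322),(398,455),12,14),'bigmaple':((165,310),(380,530),12,14),'padauk':((232,270),(330,440),22,17),'brown':((296,262),(345,390),18,21),'yellow':((472,320),(415,268),25,8),
'green':((464,256),(362,265),25,11),'blue':((527,250),(365,229),25,16),'white':((601,276),(394,193),25,22),'purple':((530,322),(422,231),25,28),'ball':((387,324),(422,275),30,124)}
vt=T.copy();vs=S.copy()
for k,(a,b,t,z) in O.items():
    a=np.round(np.array(a)/1.4).astype(int).tolist();b=np.round(np.array(b)/1.4).astype(int).tolist()
    p,wh,an,r,m=top_pose(T,a,t,z);ms,cs,rs=blob(S,b,t)
    X,e=tri(r[0],rs[0])
    print(k,np.round(p,1),np.round(wh,1),round(an,1),'tri',np.round(X,1),round(e,1),'px',np.round(r[0],1),np.round(rs[0],1))
    cv2.drawContours(vt,[np.intp(cv2.boxPoints(r))],-1,(0,255,255),1);cv2.drawContours(vs,[np.intp(cv2.boxPoints(rs))],-1,(0,255,255),1)
v=np.hstack([cv2.resize(vt[140:260,80:360],None,fx=2.8,fy=2.8)])
w=cv2.resize(vs[160:400,180:330],(375,600))
cv2.imwrite('pics/m0.png',cv2.resize(v[:,:,::-1],(784,336)))
cv2.imwrite('pics/m0s.png',w[:,:,::-1])
# press bed: green contour and steel inlay are seen by hand next
E
python3 m0.py
```

```text
maple [437.5 316.3] [93. 47.] -3.8 tri [437.1 317.1  10.2] 0.8 px [166.5 228.6] [285.5 322.2]
bigmaple [451.  462.3] [128.7  66.2] 76.4 tri [450.9 462.2  12.9] 0.1 px [116.8 224.3] [274.3 376.9]
padauk [554.6 312.1] [92.3 47.3] -13.3 tri [555.7 313.9   8. ] 0.3 px [168.1 188.6] [241.2 316.9]
brown [559.3 191.3] [94.2 49.3] -13.2 tri [561.  192.6  10.2] 0.6 px [209.1 186.6] [246.1 277.4]
yellow [ 438.7 -182.3] [94.6 50.2] -1.0 tri [ 463.2 -176.6   50.3] 53.0 px [336.5 227. ] [283.  179.3]
green [ 575.  -168.7] [93.9 48.9] -9.8 tri [ 587.3 -168.1   11.4] 24.8 px [331.3 181. ] [251.  186.5]
blue [ 582.6 -298.3] [95.1 49.4] -15.2 tri [ 584.2 -300.1    6.8] 0.9 px [375.1 177.9] [260.3 162.6]
white [ 524.1 -455.1] [95.1 47.5] -1.8 tri [ 526.2 -457.9   12.1] 2.0 px [429. 197.] [279.8 136.1]
purple [ 432.  -300.8] [94.6 51.4] -4.8 tri [ 433.1 -304.2   10.9] 0.8 px [378.  228.6] [301.1 164.1]
ball [422.3  -3.5] [24.5 21.8] -0.4 tri [421.7  -3.4 157.4] 1.2 px [276.  231.5] [301.5 196.5]
```

View pics/m0.png

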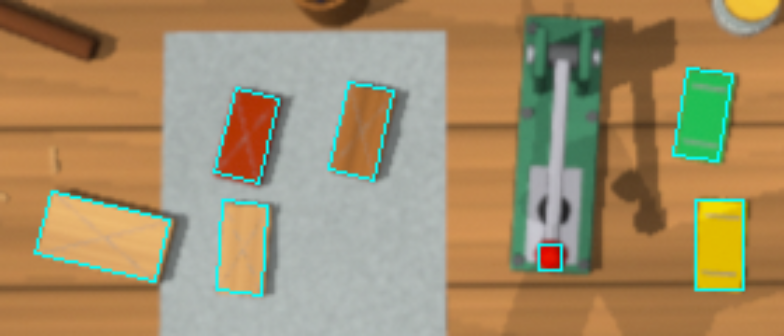

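View pics/m0s.png

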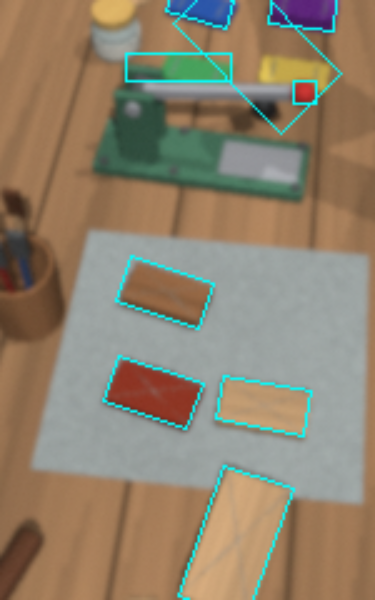

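```bash
cat > press.py <<'E'
from h import *
T=cv2.imread('top_raw0.png')[:,:,::-1].copy();S=cv2.imread('side_raw0.png')[:,:,::-1].copy()
m,c,r=blob(S,(284,226),14)
p=np.array([plane('side',q,20)[:2] for q in c[:,0].astype(float)],np.float32);R1=cv2.minAreaRect(p)
print('side inlay',R1)
# green bed in both views: outline on z=20, near (low-x) part only: left/right edges and front edge
for n,I in(('top',T),('side',S)):
    H=cv2.cvtColor(I,cv2.COLOR_RGB2HSV);g=((H[...,0]>60)&(H[...,0]<95)&(H[...,1]>90)).astype(np.uint8)
    cs=cv2.findContours(g,cv2.RETR_EXTERNAL,cv2.CHAIN_APPROX_NONE)[0]
    P=np.vstack([np.array([plane(n,q,20)[:2] for q in c[:,0].astype(float)]) for c in cs if cv2.contourArea(c)>60])
    P=P[(abs(P[:,1])<90)]
    print(n,'x',P[:,0].min(),P[:,0].max(),'y',P[:,1].min(),P[:,1].max())
    for x0,x1 in((430,460),(460,490),(490,520),(520,550),(550,580),(580,610)):
        q=P[(P[:,0]>x0)&(P[:,0]<x1)]
        if len(q):print(x0,np.round([q[:,1].min(),q[:,1].max()],1),end=' ')
    print()
E
python3 press.py
```

```text
side inlay ((470.4944763183594, -5.532867431640625), (57.21262741088867, 102.47001647949219), 85.96806335449219)
top x 424.45323314480487 678.9931740728011 y -58.92714208907137 33.965283747004364
430 [-45.1  34. ] 460 [-48.3  30.9] 490 [-48.6  27.8] 520 [-51.8  27.6] 550 [-54.9  24.5] 580 [-55.3  21.4] 
side x 425.50183222389467 673.4184494089292 y -89.87509335562925 43.6898619378743
430 [29.9 41.9] 460 [28.7 40.3] 490 [25.6 39.2] 520 [-41.8  35.8] 550 [-43.9  35.3] 580 [-77.7  33.8]
```

```bash
cat >> h.py <<'E'
def go(x,y,zp,ang):
    """to grasp point (x,y,zp) with the jaw axis at world angle ang (deg, mod 180): first spin, then local shift"""
    s=arm.read_state();r=R.from_quat(s['ee_rot']);M=r.as_matrix()
    cur=np.degrees(np.arctan2(M[1,1],M[0,1]));d=(ang-cur+90)%180-90
    # tool x is down: + spin about tool x lowers the world angle
    M2=M@R.from_euler('x',-d,degrees=True).as_matrix()
    t=np.array([x,y,zp-arm.pinch_z])-s['position']
    print('jaw now',round(cur,1),'spin',round(-d,1),'rows',int(np.ceil(abs(d)/7)),'| world d',np.round(t,1),'| after spin local',np.round(M2.T@t,1),'rows',round(np.linalg.norm(t)/41.7,1),'| before spin local',np.round(M.T@t,1),'tilt',np.round(M[:,0],3),'j6',round(s['joints'][5],2))
P0=np.array([470.5,-6.7]);PA=-4.1
def press(x,y=0):
    a=np.radians(PA);return P0+np.array([[np.cos(a),-np.sin(a)],[np.sin(a),np.cos(a)]])@[x,y]
E
python3 -c "
from h import *
print(press(-47),press(150));go(423,-3.4,215,85.9)"
```

```text
[423.6202832   -3.33962012] [620.11611744 -17.42461665]
jaw now 104.1 spin 18.2 rows 3 | world d [271.  602.3 -34.1] | after spin local [ 35.  620.1 227.3] rows 15.9 | before spin local [ 35.  518.3 409.3] tilt [-0.001  0.002 -1.   ] j6 -0.26
```

Call:
drive_tool(
  motion=[
    [0,0,0,6.07],
    [0,0,0,6.07],
    [0,0,0,6.06],
    [0,36,13,0],
    [0,36,13,0],
    [0,36,13,0],
    [0,36,13,0],
    [0,36,13,0],
    [0,36,13,0],
    [0,36,13,0],
  ],
  grip=85,
)

```text
clock: 0.93
position: [261.0, -359.5, 231.0]
ee_rot: [0.026, 0.707, -0.025, 0.707]
contact_force: [1.1, -0.2, -0.6]
gripper_width: 84.8
```

Call:
drive_tool(
  motion=[
    [0,36,13,0],
    [0,36,13,0],
    [0,36,13,0],
    [0,36,13,0],
    [0,36,13,0],
    [0,36,13,0],
    [0,36,13,0],
    [0,36,13,0],
    [0,36,13,0],
    [0,18,15,0],
  ],
)

```text
clock: 1.77
position: [417.3, -26.7, 231.4]
ee_rot: [0.024, 0.707, -0.024, 0.707]
contact_force: [-0.2, -0.3, 0.9]
gripper_width: 84.7
```

```bash
python3 -c "
from h import *
go(422.5,-3.4,157,85.9)"
```

```text
jaw now 86.1 spin 0.2 rows 1 | world d [  5.2  23.3 -93.1] | after spin local [93.1 23.6  3.5] rows 2.3 | before spin local [93.1 23.6  3.6] tilt [ 0.     0.001 -1.   ] j6 -1.97
```

Call:
drive_tool(
  motion=[
    [0,12,2,0],
    [0,0,0,0],
    [0,0,0,0],
  ],
)

```text
clock: 2.02
position: [419.7, -17.6, 230.8]
ee_rot: [0.025, 0.707, -0.025, 0.706]
contact_force: [-0.4, -0.2, 0.2]
gripper_width: 85.2
```

```bash
python3 -c "
from h import *
go(422.5,-3.4,157,85.9)"
```

```text
jaw now 86.0 spin 0.1 rows 1 | world d [  2.8  14.2 -92.5] | after spin local [92.5 14.4  1.9] rows 2.2 | before spin local [92.5 14.4  2. ] tilt [-0.001 -0.    -1.   ] j6 -1.99
```

Call:
drive_tool(
  motion=[
    [0,14,2,0],
    [20,0,0,0],
    [25,0,0,0],
    [25,0,0,0],
    [15,0,0,0],
    [7,0,0,0],
    [0,0,0,0],
  ],
)

```text
clock: 2.6
position: [421.6, -5.3, 138.0]
ee_rot: [0.025, 0.708, -0.026, 0.705]
contact_force: [0.6, -0.7, -0.1]
gripper_width: 85.1
```

Call:
drive_tool(
  motion=[
    [0,0,0,0],
    [0,0,0,0],
    [0,0,0,0],
    [0,0,0,0],
    [0,0,0,0],
    [0,0,0,0],
    [0,0,0,0],
    [0,0,0,0],
  ],
  grip=20,
)

```text
clock: 3.27
position: [423.2, -5.0, 140.0]
ee_rot: [0.024, 0.706, -0.026, 0.707]
contact_force: [0.8, -5.5, 0.8]
gripper_width: 29.1
```

Run:
```python
from h import *
print(arm.read_state()['position'],arm.read_state()['contact_force'])
im=arm.get_image('side');cv2.imwrite('pics/g1.png',cv2.resize(im[120:270,180:400,::-1],None,fx=3,fy=3,interpolation=cv2.INTER_CUBIC))
h=press(150)
from math import *
M=R.from_quat(arm.read_state()['ee_rot']).as_matrix()
a0=asin((157-124.5)/200);prev=np.array([press(150-200*cos(a0))[0],press(150-200*cos(a0))[1],124.5+200*sin(a0)]);print(a0,prev)
for i in range(1,37):
    a=a0+(1.72-a0)*i/36;q=press(150-200*cos(a));n=np.array([*q,124.5+200*sin(a)]);print(i,round(a,2),np.round(M.T@(n-prev),1).tolist());prev=n
```

```text
[423.21001914  -5.04082057 139.99284886] [ 0.80277995 -5.51951441  0.77760955]
0.16322380351641447 [423.27944899  -3.31518882 157.        ]
1 0.21 [-8.5, -0.0, 1.6]
2 0.25 [-8.4, -0.0, 2.0]
3 0.29 [-8.3, -0.0, 2.3]
4 0.34 [-8.2, -0.0, 2.7]
5 0.38 [-8.1, -0.0, 3.0]
6 0.42 [-8.0, -0.0, 3.4]
7 0.47 [-7.8, -0.0, 3.7]
8 0.51 [-7.6, -0.0, 4.1]
9 0.55 [-7.5, -0.0, 4.4]
10 0.6 [-7.3, -0.0, 4.7]
11 0.64 [-7.0, -0.0, 5.0]
12 0.68 [-6.8, -0.0, 5.3]
13 0.73 [-6.6, -0.0, 5.6]
14 0.77 [-6.3, -0.0, 5.9]
15 0.81 [-6.1, -0.0, 6.1]
16 0.86 [-5.8, -0.0, 6.4]
17 0.9 [-5.5, -0.0, 6.7]
18 0.94 [-5.2, -0.0, 6.9]
19 0.98 [-4.9, -0.0, 7.1]
20 1.03 [-4.6, -0.0, 7.3]
21 1.07 [-4.3, -0.0, 7.5]
22 1.11 [-4.0, -0.0, 7.7]
23 1.16 [-3.6, -0.0, 7.8]
24 1.2 [-3.3, -0.0, 8.0]
25 1.24 [-2.9, -0.0, 8.1]
26 1.29 [-2.6, -0.0, 8.3]
27 1.33 [-2.2, -0.0, 8.4]
28 1.37 [-1.9, -0.0, 8.4]
29 1.42 [-1.5, -0.0, 8.5]
30 1.46 [-1.1, -0.0, 8.6]
31 1.5 [-0.8, -0.0, 8.6]
32 1.55 [-0.4, -0.0, 8.6]
33 1.59 [-0.0, -0.0, 8.6]
34 1.63 [0.4, -0.0, 8.6]
35 1.68 [0.7, -0.0, 8.6]
36 1.72 [1.1, -0.0, 8.6]
```

View pics/g1.png

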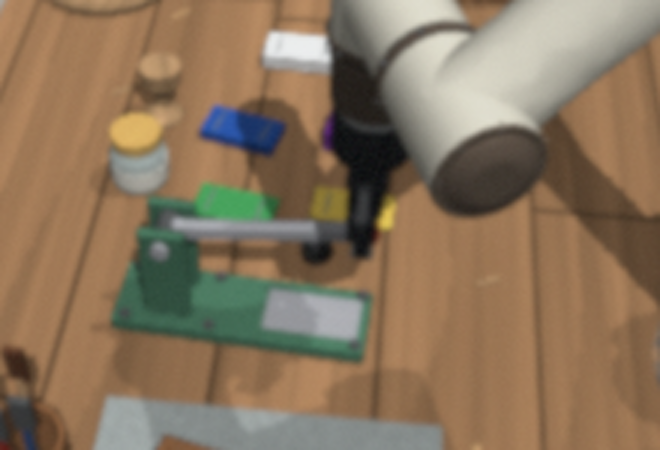

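Call:
drive_tool(
  motion=[
    [-8.5,0,1.6,0],
    [-8.4,0,2,0],
    [-16.5,0,5,0],
    [-16.1,0,6.4,0],
    [-15.4,0,7.8,0],
    [-14.8,0,9.1,0],
    [-13.8,0,10.3,0],
    [-12.9,0,11.5,0],
    [-11.9,0,12.5,0],
    [-10.7,0,13.6,0],
  ],
)

```text
clock: 4.15
position: [500.5, -10.3, 266.6]
ee_rot: [0.026, 0.709, -0.026, 0.704]
contact_force: [-1.8, -0.7, -7.9]
gripper_width: 28.7
```

Call:
drive_tool(
  motion=[
    [-9.5,0,14.4,0],
    [-8.3,0,15.2,0],
    [-6.9,0,15.8,0],
    [-5.5,0,16.4,0],
    [-4.1,0,16.8,0],
    [-2.6,0,17.1,0],
    [-1.2,0,17.2,0],
    [0.4,0,17.2,0],
    [0.7,0,8.6,0],
    [0,0,0,0],
  ],
)

```text
clock: 4.98
position: [641.9, -19.7, 304.1]
ee_rot: [0.025, 0.707, -0.026, 0.706]
contact_force: [-0.3, 1.2, 0.0]
gripper_width: 19.8
```

Run:
```python
from h import *
s=arm.read_state();p=s['position']+[0,0,18.7];h=press(150);d=p-[*h,124.5];print(np.round(d,1),'len',np.linalg.norm(d),s['contact_force'],s['gripper_width'])
print(np.arctan2(d[2],-(d[0]*np.cos(np.radians(PA))+d[1]*np.sin(np.radians(PA)))))
```

```text
[ 21.8  -2.3 198.3] len 199.45801915417647 [-0.33240828  1.19208125  0.049239  ] 19.794683014722082
1.6808107914589063
```

Run:
```python
from h import *
im=arm.get_image('side');cv2.imwrite('pics/g2.png',cv2.resize(im[60:270,180:400,::-1],None,fx=2.8,fy=2.8,interpolation=cv2.INTER_CUBIC))
```

```text
(no output)
```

View pics/g2.png

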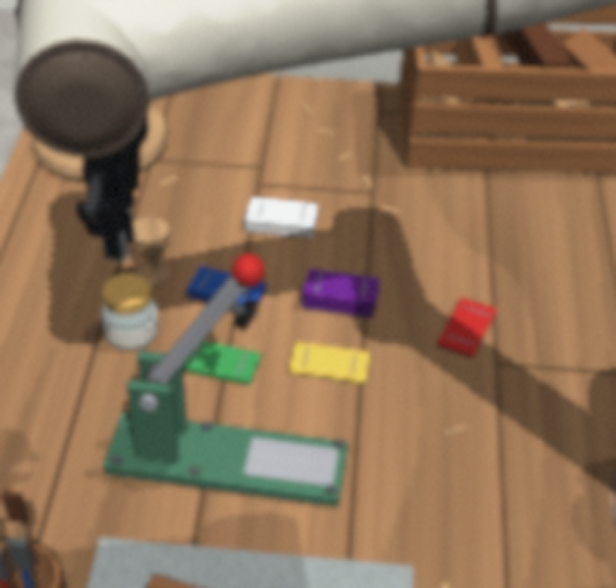

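Run:
```python
from h import *
im=arm.get_image('side')
m,c,r=blob(im,(269,156),30);o,d=ray('side',r[0])
h=np.array([*press(150),124.5]);ax=np.radians(PA);n=np.array([-np.sin(ax),np.cos(ax),0])
q=o+d*((h-o)@n)/(d@n);e=h-q;print(q,r,'len',np.linalg.norm(q-h));a=np.arctan2(q[2]-124.5,np.hypot(e[0],e[1]));print('angle',a)
t=press(150-200*np.cos(a)-16-25);go(t[0],t[1],124.5+200*np.sin(a)-18+18.7,85.9)
```

```text
[517.84792796 -10.09394168 297.82867427] ((268.5000305175781, 155.50001525878906), (11.31370735168457, 9.899494171142578), 45.0) len 201.3835909390978
angle 1.0366217341475785
jaw now 85.9 spin -0.0 rows 1 | world d [-162.8   12.5  -26.2] | after spin local [  26.4    0.9 -163.2] rows 4.0 | before spin local [  26.4    0.8 -163.2] tilt [-0.001 -0.    -1.   ] j6 -1.86
```

Call:
drive_tool(
  motion=[
    [-20,0,0,0],
    [-15,0,0,0],
    [0,0,-41,0],
    [0,0,-41,0],
    [0,0,-41,0],
    [0,0,-41,0],
    [20,1,0,0],
    [25,0,0,0],
    [16,0,0,0],
    [0,0,0,0],
  ],
  grip=0,
)

```text
clock: 5.92
position: [474.0, -7.3, 276.7]
ee_rot: [0.025, 0.709, -0.026, 0.705]
contact_force: [-0.3, 0.8, -1.5]
gripper_width: 0.4
```

Run:
```python
from h import *
s=arm.read_state();print(s['position'],s['contact_force'],s['gripper_width'])
# fingertip path: stay ~27 mm (16+11) in front of ball centre and 18 below
def tip(a):return np.array([*press(150-200*np.cos(a)-27),124.5+200*np.sin(a)-18])
M=R.from_quat(s['ee_rot']).as_matrix();p=s['position']
for a in np.arange(1.04,1.75,.06):
    print(round(a,2),np.round(M.T@(tip(a)-p),1).tolist());p=tip(a)
```

```text
[474.0078091   -7.30692173 276.71401191] [-0.30304833  0.76161975 -1.47440499] 0.3590696750450125
1.04 [-2.4, 0.4, 18.2]
1.1 [-5.8, -0.0, 10.5]
1.16 [-5.2, -0.0, 10.8]
1.22 [-4.5, -0.0, 11.1]
1.28 [-3.8, -0.0, 11.4]
1.34 [-3.2, 0.0, 11.6]
1.4 [-2.5, 0.0, 11.7]
1.46 [-1.8, 0.0, 11.9]
1.52 [-1.0, 0.0, 12.0]
1.58 [-0.3, 0.0, 12.0]
1.64 [0.4, 0.0, 12.0]
1.7 [1.1, 0.0, 11.9]
```

Call:
drive_tool(
  motion=[
    [-2.4,0,14,0],
    [-4,0,10,0],
    [-5,0,11,0],
    [-5,0,11,0],
    [-4,0,11,0],
    [-3,0,11.5,0],
    [-2.5,0,11.7,0],
    [-2,0,11.9,0],
    [-1,0,12,0],
    [-0.3,0,12,0],
  ],
)

```text
clock: 6.75
position: [592.6, -15.8, 311.1]
ee_rot: [0.025, 0.707, -0.026, 0.707]
contact_force: [-3.6, 1.0, 2.5]
gripper_width: 0.0
```

Call:
drive_tool(
  motion=[
    [0.4,0,10,0],
    [0,0,5,0],
    [0,0,0,0],
    [0,0,0,0],
    [0,0,-20,0],
    [0,0,-40,0],
    [0,0,-40,0],
  ],
)

```text
clock: 7.33
position: [507.7, -9.1, 306.9]
ee_rot: [0.026, 0.707, -0.026, 0.706]
contact_force: [0.3, 1.4, 1.0]
gripper_width: 0.0
```

Run:
```python
from h import *
im=arm.get_image('side')
H=cv2.cvtColor(im,cv2.COLOR_RGB2HSV);g=(((H[...,0]<6)|(H[...,0]>174))&(H[...,1]>180)&(H[...,2]>90)).astype(np.uint8)
n,l,st,ce=cv2.connectedComponentsWithStats(g)
for i in range(1,n):
    if st[i,4]>25:
        o,d=ray('side',ce[i]);h=np.array([*press(150),124.5]);ax=np.radians(PA);nn=np.array([-np.sin(ax),np.cos(ax),0])
        q=o+d*((h-o)@nn)/(d@nn);print(ce[i],st[i,4],q,np.linalg.norm(q-h),'ang',np.arctan2(q[2]-124.5,(h-q)@[np.cos(ax),np.sin(ax),0]))
T=arm.get_image('top')
cv2.imwrite('pics/t2.png',cv2.resize(T[100:300,130:370,::-1],None,fx=3,fy=3,interpolation=cv2.INTER_CUBIC));cv2.imwrite('top2.png',T[:,:,::-1])
```

```text
[223.94444444 142.80555556] 72 [636.6698345  -18.61120184 323.18670439] 199.3786348452802 ang 1.6541323155187748
[346.55454545 175.17272727] 110 [307.96327639   4.95077722 262.85326709] 342.17200490986863 ang 0.41625530158832513
[342.44444444 183.11111111] 27 [314.66720657   4.47023353 231.8826092 ] 324.5141697574465 ang 0.3372599856801674
[230.29487179 311.88461538] 78 [ 704.71785523  -23.48894462 -677.62174081] 806.5937745815711 ang -1.6761478848797349
[243.04255319 311.19148936] 47 [ 642.63322286  -19.03866284 -647.63744205] 772.4673809293533 ang -1.6000248672252912
[244.61061947 321.28318584] 226 [ 641.36255857  -18.94758049 -752.9185849 ] 877.677106799038 ang -1.5950684040737009
```

View pics/t2.png

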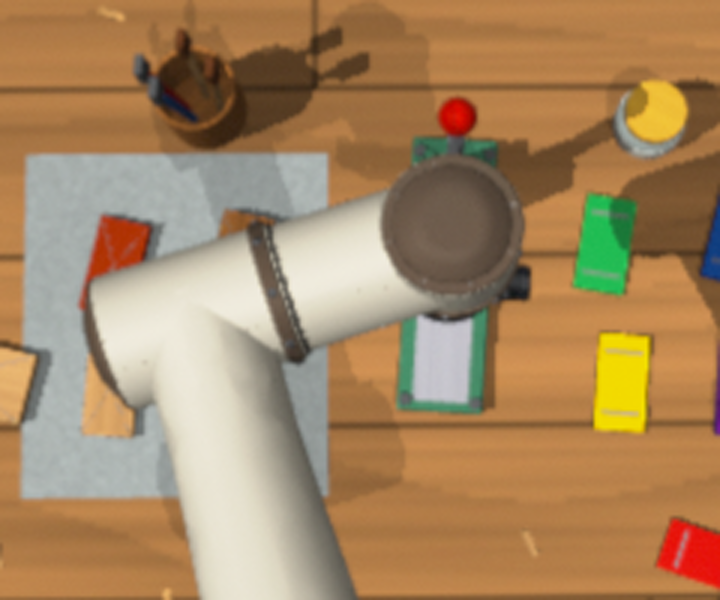

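```bash
python3 -c "
from h import *
go(559.3,191.3,120,76.8)"
```

```text
jaw now 85.9 spin 9.1 rows 2 | world d [  56.4  200.9 -206.9] | after spin local [207.  208.5   9.4] rows 7.0 | before spin local [207.  204.3  42.5] tilt [-0.002  0.001 -1.   ] j6 -1.94
```

Call:
drive_tool(
  motion=[
    [0,0,0,4.6],
    [0,0,0,4.5],
    [10,30,1,0],
    [20,34,2,0],
    [30,34,2,0],
    [36,34,2,0],
    [36,34,2,0],
    [38,30,0,0],
    [37,12,0,0],
    [0,0,0,0],
  ],
  grip=85,
)

```text
clock: 8.27
position: [556.4, 174.8, 112.4]
ee_rot: [0.079, 0.706, -0.083, 0.698]
contact_force: [-1.1, -0.7, -0.6]
gripper_width: 85.3
```

```bash
python3 -c "
from h import *
go(559.3,191.3,20.7,76.8)"
```

```text
jaw now 76.9 spin 0.1 rows 1 | world d [   2.9   16.5 -110.4] | after spin local [110.2  17.6   0.2] rows 2.7 | before spin local [110.2  17.6   0.2] tilt [-0.012 -0.005 -1.   ] j6 -2.38
```

Call:
drive_tool(
  motion=[
    [10,9,0,0],
    [20,8.6,0,0],
    [25,0,0,0],
    [25,0,0,0],
    [15,0,0,0],
    [10,0,0,0],
    [5,0,0,0],
    [0,0,0,0],
  ],
)

```text
clock: 8.93
position: [564.6, 191.3, 10.7]
ee_rot: [0.082, 0.702, -0.081, 0.703]
contact_force: [0.3, -0.0, 0.8]
gripper_width: 85.2
```

```bash
python3 -c "
from h import *
go(559.3,191.3,20.7,76.8);s=arm.read_state();print(s['position'],s['contact_force'])"
```

```text
jaw now 76.8 spin -0.0 rows 1 | world d [-5.3  0.  -8.7] | after spin local [ 8.7 -1.2 -5.2] rows 0.2 | before spin local [ 8.7 -1.2 -5.2] tilt [ 0.001  0.    -1.   ] j6 -2.4
[564.64597538 191.28840708  10.67259488] [ 0.31828369 -0.04688803  0.76419187]
```

Call:
drive_tool(
  motion=[
    [4,-1,-5,0],
    [4,0,0,0],
    [0,0,0,0],
    [0,0,0,0],
  ],
)

```text
clock: 9.27
position: [559.1, 191.5, 2.8]
ee_rot: [0.081, 0.702, -0.081, 0.703]
contact_force: [0.1, 0.7, -1.0]
gripper_width: 84.9
```

Call:
drive_tool(
  motion=[
    [0,0,0,0],
    [0,0,0,0],
    [0,0,0,0],
    [0,0,0,0],
    [0,0,0,0],
    [0,0,0,0],
    [0,0,0,0],
  ],
  grip=40,
)

```text
clock: 9.85
position: [559.4, 191.7, 3.0]
ee_rot: [0.082, 0.702, -0.081, 0.703]
contact_force: [-0.6, 1.1, 5.9]
gripper_width: 48.1
```

Call:
drive_tool(
  motion=[
    [-20,0,0,0],
    [-40,0,0,0],
    [-40,0,0,0],
    [0,0,0,0],
  ],
)

```text
clock: 10.18
position: [563.3, 193.5, 110.1]
ee_rot: [0.083, 0.698, -0.078, 0.707]
contact_force: [1.0, 1.6, 0.9]
gripper_width: 48.7
```

```bash
python3 -c "
from h import *
go(*press(0),120,85.9);s=arm.read_state();print(s['position'],s['contact_force'])
im=arm.get_image('side');cv2.imwrite('pics/g3.png',cv2.resize(im[180:330,180:380,::-1],None,fx=3,fy=3,interpolation=cv2.INTER_CUBIC))"
```

```text
jaw now 76.9 spin -9.0 rows 2 | world d [ -92.8 -200.2   -8.8] | after spin local [   6.3 -206.4  -78.4] rows 5.3 | before spin local [   6.3 -216.1  -45.1] tilt [ 0.013  0.006 -1.   ] j6 -2.41
[563.32466512 193.47169285 110.06125808] [0.95873283 1.56628979 0.88434642]
```

View pics/g3.png

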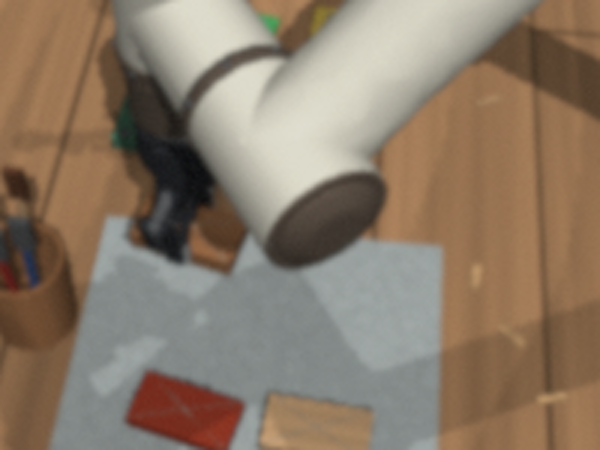

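Call:
drive_tool(
  motion=[
    [0,0,0,-4.5],
    [0,0,0,-4.5],
    [0,-26,-10,0],
    [0,-30,-12,0],
    [0,-30,-12,0],
    [0,-30,-12,0],
    [0,-30,-12,0],
    [0,-30,-10,0],
    [0,-20,-6,0],
    [0,0,0,0],
  ],
)

```text
clock: 11.07
position: [466.7, -1.9, 100.7]
ee_rot: [0.027, 0.709, -0.028, 0.705]
contact_force: [0.6, 0.9, -1.0]
gripper_width: 48.7
```

Call:
drive_tool(
  motion=[
    [0,-8,-3,0],
    [0,0,0,0],
    [0,0,0,0],
  ],
)

```text
clock: 11.32
position: [467.0, -6.3, 101.8]
ee_rot: [0.026, 0.707, -0.026, 0.706]
contact_force: [-0.6, 0.6, -1.0]
gripper_width: 48.5
```

```bash
python3 -c "
from h import *
go(*press(0),3+20+1.5+18.7,85.9);s=arm.read_state();print(s['position'],s['contact_force'])"
```

```text
jaw now 85.8 spin -0.1 rows 1 | world d [  3.5  -0.4 -77.3] | after spin local [77.3 -0.1  3.6] rows 1.9 | before spin local [77.3 -0.1  3.6] tilt [-0.001 -0.    -1.   ] j6 -1.98
[467.00439352  -6.28729022 101.82299104] [-0.5556986   0.62173716 -1.00442497]
```

Call:
drive_tool(
  motion=[
    [15,0,3.5,0],
    [20,0,0,0],
    [20,0,0,0],
    [12,0,0,0],
    [6,0,0,0],
    [3,0,0,0],
    [0,0,0,0],
    [0,0,0,0],
  ],
)

```text
clock: 11.98
position: [471.2, -6.2, 26.8]
ee_rot: [0.026, 0.706, -0.026, 0.707]
contact_force: [0.9, 0.7, -0.8]
gripper_width: 48.6
```

```bash
python3 -c "
from h import *
go(*press(0),3+20+1+18.7,85.9);s=arm.read_state();print(s['position'],s['contact_force'])"
```

```text
jaw now 85.8 spin -0.1 rows 1 | world d [-0.7 -0.5 -2.8] | after spin local [ 2.8 -0.5 -0.7] rows 0.1 | before spin local [ 2.8 -0.5 -0.7] tilt [ 0.001  0.    -1.   ] j6 -1.98
[471.24728914  -6.24642287  26.77499798] [ 0.88682152  0.65549546 -0.83112603]
```

Call:
drive_tool(
  motion=[
    [2,0,0,0],
    [1,0,0,0],
    [0,0,0,0],
  ],
)

```text
clock: 12.23
position: [470.7, -6.6, 23.7]
ee_rot: [0.026, 0.706, -0.026, 0.707]
contact_force: [-0.5, 1.0, 0.5]
gripper_width: 48.5
```

Call:
drive_tool(
  motion=[
    [0,0,0,0],
    [0,0,0,0],
    [0,0,0,0],
    [0,0,0,0],
    [-10,0,0,0],
    [-30,0,0,0],
    [-40,0,0,0],
    [-10,0,0,0],
    [0,0,0,0],
    [0,0,0,0],
  ],
  grip=85,
)

```text
clock: 13.07
position: [470.6, -6.6, 113.9]
ee_rot: [0.027, 0.706, -0.026, 0.707]
contact_force: [-1.1, 1.1, -0.2]
gripper_width: 85.1
```

```bash
python3 -c "
from h import *
go(554.6,312.1,120,76.7)"
```

```text
jaw now 85.8 spin 9.1 rows 2 | world d [ 84.  318.7 -12.6] | after spin local [ 13.  329.4   8.4] rows 7.9 | before spin local [ 13.  324.   60.2] tilt [ 0.002  0.001 -1.   ] j6 -1.98
```

Call:
drive_tool(
  motion=[
    [0,0,0,4.6],
    [0,0,0,4.5],
    [0,36,1,0],
    [0,41,1,0],
    [0,41,1,0],
    [0,41,1,0],
    [0,41,1,0],
    [0,41,1,0],
    [0,41,1,0],
    [0,36,1,0],
  ],
)

```text
clock: 13.9
position: [551.0, 302.8, 110.9]
ee_rot: [0.081, 0.703, -0.083, 0.701]
contact_force: [0.6, -0.5, 0.7]
gripper_width: 84.7
```

Call:
drive_tool(
  motion=[
    [0,11,0,0],
    [0,0,0,0],
    [0,0,0,0],
  ],
)

```text
clock: 14.15
position: [552.9, 311.1, 111.0]
ee_rot: [0.081, 0.704, -0.083, 0.701]
contact_force: [-0.1, -0.2, -1.0]
gripper_width: 84.9
```

```bash
python3 -c "
from h import *
T=arm.get_image('top');cv2.imwrite('pics/t3.png',cv2.resize(T[150:270,130:370,::-1],None,fx=3,fy=3,interpolation=cv2.INTER_CUBIC));cv2.imwrite('top3.png',T[:,:,::-1])
go(554.6,312.1,20.7,76.7)"
```

```text
jaw now 76.7 spin -0.0 rows 1 | world d [   1.6    1.8 -109.6] | after spin local [109.6   2.5   1.4] rows 2.6 | before spin local [109.6   2.5   1.4] tilt [-0.003 -0.002 -1.   ] j6 -2.57
```

View pics/t3.png

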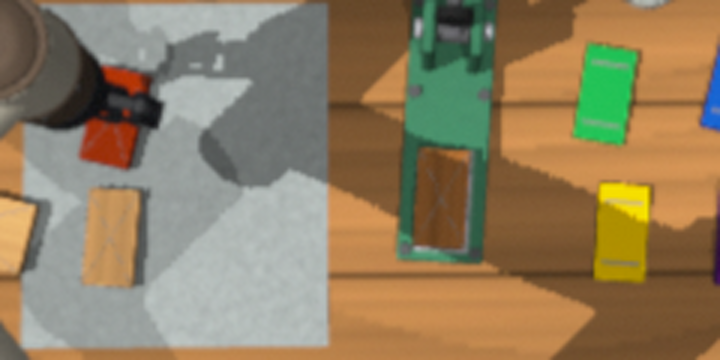

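```bash
python3 -c "
from h import *
T=cv2.imread('top3.png')[:,:,::-1].copy()
p,wh,a,r,m=top_pose(T,[277,216],14,41);print(p,wh,a)"
```

```text
(469.18505859375, -6.889923095703125) (101.53721618652344, 54.42642593383789) -5.685523986816406
```

Call:
drive_tool(
  motion=[
    [15,2.5,1.5,0],
    [25,0,0,0],
    [25,0,0,0],
    [20,0,0,0],
    [12,0,0,0],
    [8,0,0,0],
    [4,0,0,0],
    [0,0,0,0],
    [0,0,0,0],
  ],
)

```text
clock: 14.95
position: [556.8, 313.9, 5.3]
ee_rot: [0.082, 0.702, -0.082, 0.703]
contact_force: [0.1, 0.2, 1.1]
gripper_width: 85.1
```

Call:
drive_tool(
  motion=[
    [0,0,0,0],
    [0,0,0,0],
    [0,0,0,0],
    [0,0,0,0],
    [0,0,0,0],
    [0,0,0,0],
    [0,0,0,0],
  ],
  grip=40,
)

```text
clock: 15.53
position: [556.8, 314.4, 5.6]
ee_rot: [0.082, 0.702, -0.081, 0.703]
contact_force: [-1.2, 0.1, 5.0]
gripper_width: 48.1
```

Call:
drive_tool(
  motion=[
    [-20,0,0,0],
    [-40,0,0,0],
    [-40,0,0,0],
    [-10,0,0,0],
    [0,0,0,0],
  ],
)

```text
clock: 15.95
position: [558.1, 315.3, 118.9]
ee_rot: [0.084, 0.7, -0.08, 0.705]
contact_force: [-0.6, 1.2, -0.1]
gripper_width: 47.9
```

```bash
python3 -c "
from h import *
go(*press(1.5),120,85.9)"
```

```text
jaw now 76.7 spin -9.2 rows 2 | world d [ -86.1 -322.1  -17.6] | after spin local [  15.2 -327.6  -62.9] rows 8.0 | before spin local [  15.2 -333.4   -9.8] tilt [ 0.007  0.006 -1.   ] j6 -2.57
```

Call:
drive_tool(
  motion=[
    [0,0,0,-4.6],
    [0,0,0,-4.6],
    [0,-30,-6,0],
    [0,-38,-8,0],
    [0,-40,-8,0],
    [0,-40,-8,0],
    [0,-40,-8,0],
    [0,-40,-8,0],
    [0,-40,-8,0],
    [0,-36,-6,0],
  ],
)

```text
clock: 16.78
position: [471.9, 12.5, 112.9]
ee_rot: [0.025, 0.708, -0.026, 0.705]
contact_force: [1.3, 0.9, -0.8]
gripper_width: 48.5
```

Call:
drive_tool(
  motion=[
    [0,-20,-3,0],
    [0,0,0,0],
    [0,0,0,0],
    [0,0,0,0],
  ],
)

```text
clock: 17.12
position: [469.8, -4.9, 113.6]
ee_rot: [0.025, 0.707, -0.026, 0.706]
contact_force: [-0.1, -0.3, -0.4]
gripper_width: 48.1
```

```bash
python3 -c "
from h import *
go(*press(1.5),47.5+18.7,85.9)"
```

```text
jaw now 85.9 spin -0.0 rows 1 | world d [  2.2  -2.  -66.1] | after spin local [66.1 -1.8  2.4] rows 1.6 | before spin local [66.1 -1.8  2.4] tilt [-0.001 -0.    -1.   ] j6 -1.98
```

Call:
drive_tool(
  motion=[
    [15,-2,2.4,0],
    [20,0,0,0],
    [15,0,0,0],
    [9,0,0,0],
    [5,0,0,0],
    [0,0,0,0],
    [0,0,0,0],
  ],
)

```text
clock: 17.7
position: [472.8, -6.6, 50.5]
ee_rot: [0.025, 0.707, -0.025, 0.707]
contact_force: [0.7, 0.4, -0.5]
gripper_width: 47.7
```

Call:
drive_tool(
  motion=[
    [1.5,0,0,0],
    [0,0,0,0],
  ],
)

```text
clock: 17.87
position: [472.8, -6.8, 49.4]
ee_rot: [0.026, 0.706, -0.025, 0.707]
contact_force: [-0.1, -0.1, -0.8]
gripper_width: 48.1
```

Call:
drive_tool(
  motion=[
    [1.5,0,0,0],
    [1,0,0,0],
    [0,0,0,0],
  ],
)

```text
clock: 18.12
position: [472.6, -7.0, 46.6]
ee_rot: [0.025, 0.706, -0.025, 0.707]
contact_force: [-0.6, -0.3, 0.6]
gripper_width: 48.2
```

Call:
drive_tool(
  motion=[
    [0,0,0,0],
    [0,0,0,0],
    [0,0,0,0],
    [0,0,0,0],
    [-10,0,0,0],
    [-30,0,0,0],
    [-35,0,0,0],
    [0,0,0,0],
    [0,0,0,0],
  ],
  grip=85,
)

```text
clock: 18.87
position: [473.6, -6.6, 123.3]
ee_rot: [0.026, 0.705, -0.025, 0.708]
contact_force: [0.6, 0.4, -0.3]
gripper_width: 85.0
```

```bash
python3 -c "
from h import *
go(437.5,316.5,115,86.2)"
```

```text
jaw now 85.9 spin -0.3 rows 1 | world d [-36.1 323.1 -27. ] | after spin local [ 27.3 320.  -57.6] rows 7.8 | before spin local [ 27.3 319.7 -59.3] tilt [ 0.005  0.002 -1.   ] j6 -1.97
```

Call:
drive_tool(
  motion=[
    [0,30,-5,0],
    [2,40,-8,0],
    [4,40,-8,0],
    [4,40,-8,0],
    [4,40,-8,0],
    [4,40,-7,0],
    [4,40,-7,0],
    [5,32,-6,0],
    [0,18,0,0],
    [0,0,0,0],
  ],
)

```text
clock: 19.7
position: [438.0, 319.4, 92.5]
ee_rot: [0.024, 0.707, -0.024, 0.707]
contact_force: [-1.0, 0.4, -0.3]
gripper_width: 84.9
```

```bash
python3 -c "
from h import *
T=arm.get_image('top');cv2.imwrite('top4.png',T[:,:,::-1])
p,wh,a,r,m=top_pose(T,[277,216],20,58);print(p,wh,a)
go(437.5,316.5,20.7,86.2)"
```

```text
(470.68438720703125, -6.685644149780273) (95.4217300415039, 49.88579177856445) -3.5188064575195312
jaw now 86.0 spin -0.2 rows 1 | world d [ -0.1  -0.7 -90.5] | after spin local [90.6 -0.5  0.1] rows 2.2 | before spin local [90.6 -0.5  0.1] tilt [-0.002 -0.002 -1.   ] j6 -2.57
```

Padauk is placed at the inlay centre to within about 1 mm. Now the maple.

Call:
drive_tool(
  motion=[
    [15,0,0,0],
    [25,0,0,0],
    [20,0,0,0],
    [15,0,0,0],
    [9,0,0,0],
    [5,0,0,0],
    [0,0,0,0],
    [0,0,0,0],
  ],
)

```text
clock: 20.42
position: [438.7, 316.0, 5.6]
ee_rot: [0.026, 0.707, -0.025, 0.707]
contact_force: [0.3, 0.1, 0.8]
gripper_width: 85.0
```

Call:
drive_tool(
  motion=[
    [2,0,0,0],
    [0,0,0,0],
    [0,0,0,0],
  ],
)

```text
clock: 20.67
position: [438.7, 316.5, 4.0]
ee_rot: [0.026, 0.706, -0.025, 0.707]
contact_force: [0.2, 0.0, 0.0]
gripper_width: 85.0
```

Call:
drive_tool(
  motion=[
    [1,0,-1,0],
    [0,0,0,0],
    [0,0,0,0],
    [0,0,0,0],
    [0,0,0,0],
    [0,0,0,0],
    [0,0,0,0],
    [0,0,0,0],
  ],
  grip=40,
)

```text
clock: 21.33
position: [437.8, 316.7, 2.9]
ee_rot: [0.026, 0.706, -0.025, 0.707]
contact_force: [-1.1, 1.2, 5.9]
gripper_width: 48.0
```

Call:
drive_tool(
  motion=[
    [-20,0,0,0],
    [-40,0,0,0],
    [-40,0,0,0],
    [-20,0,0,0],
    [0,0,0,0],
    [0,0,0,0],
  ],
)

```text
clock: 21.83
position: [437.5, 316.5, 123.2]
ee_rot: [0.026, 0.706, -0.025, 0.707]
contact_force: [0.3, -0.1, -1.0]
gripper_width: 47.8
```

```bash
python3 -c "
from h import *
go(*press(0.5),140,85.9)"
```

```text
jaw now 85.9 spin -0.0 rows 1 | world d [  33.5 -323.2   -1.9] | after spin local [   1.2 -320.    56.5] rows 7.8 | before spin local [   1.2 -320.    56.8] tilt [ 0.001  0.002 -1.   ] j6 -2.57
```

Call:
drive_tool(
  motion=[
    [0,-30,5,0],
    [0,-38,7,0],
    [0,-40,7,0],
    [0,-40,7,0],
    [0,-40,7,0],
    [0,-40,7,0],
    [0,-40,7,0],
    [0,-32,6,0],
    [0,-20,4,0],
    [0,0,0,0],
  ],
)

```text
clock: 22.67
position: [469.6, -10.5, 120.2]
ee_rot: [0.027, 0.708, -0.028, 0.705]
contact_force: [-0.1, 1.1, -1.1]
gripper_width: 47.8
```

Call:
drive_tool(
  motion=[
    [15,0,0,0],
    [10,0,0,0],
    [0,0,0,0],
    [0,0,0,0],
  ],
)

```text
clock: 23.0
position: [470.2, -7.0, 95.9]
ee_rot: [0.025, 0.708, -0.026, 0.705]
contact_force: [-0.2, 0.2, -1.1]
gripper_width: 48.6
```

```bash
python3 -c "
from h import *
go(*press(0.5),61.5+18.7,85.9)"
```

```text
jaw now 85.9 spin 0.0 rows 1 | world d [  0.8   0.3 -34.4] | after spin local [34.4  0.4  0.9] rows 0.8 | before spin local [34.4  0.4  0.9] tilt [-0.004 -0.001 -1.   ] j6 -1.97
```

Call:
drive_tool(
  motion=[
    [10,0,1,0],
    [10,0,0,0],
    [7,0,0,0],
    [4,0,0,0],
    [2,0,0,0],
    [0,0,0,0],
    [0,0,0,0],
  ],
)

```text
clock: 23.58
position: [472.6, -6.9, 64.6]
ee_rot: [0.025, 0.706, -0.025, 0.707]
contact_force: [0.1, 0.4, -0.8]
gripper_width: 47.9
```

Call:
drive_tool(
  motion=[
    [2,0,-1,0],
    [1.2,0,0,0],
    [0.8,0,0,0],
    [0,0,0,0],
  ],
)

```text
clock: 23.92
position: [471.3, -7.0, 60.9]
ee_rot: [0.025, 0.707, -0.025, 0.707]
contact_force: [-1.1, 0.0, 3.2]
gripper_width: 48.2
```

Call:
drive_tool(
  motion=[
    [0,0,0,0],
    [0,0,0,0],
    [0,0,0,0],
    [0,0,0,0],
    [-10,0,0,0],
    [-30,0,0,0],
    [-35,0,0,0],
    [0,0,0,0],
    [0,0,0,0],
  ],
  grip=85,
)

```text
clock: 24.67
position: [472.6, -6.6, 137.2]
ee_rot: [0.026, 0.705, -0.025, 0.708]
contact_force: [0.4, 0.5, -0.5]
gripper_width: 85.1
```

```bash
python3 -c "
from h import *
go(575,-168.7,130,80.2)
T=arm.get_image('top');cv2.imwrite('top5.png',T[:,:,::-1])
for s,z in(((337,227),8),((331,181),11)):print(top_pose(T,s,25,z)[:3])
"
```

```text
jaw now 85.9 spin 5.7 rows 1 | world d [ 102.4 -162.1  -25.9] | after spin local [  26.1 -142.4  128.4] rows 4.6 | before spin local [  26.1 -154.4  113.6] tilt [ 0.005  0.002 -1.   ] j6 -1.97
((426.6932678222656, -180.58819580078125), (70.65817260742188, 47.178382873535156), -1.015380859375)
((569.7293701171875, -167.7174530029297), (85.28057861328125, 50.102989196777344), -10.399604797363281)
```

Call:
drive_tool(
  motion=[
    [0,-30,0,5.7],
    [0,-30,15,0],
    [0,-30,25,0],
    [5,-25,30,0],
    [8,-18,30,0],
    [8,-10,25,0],
    [5,0,3,0],
    [0,0,0,0],
    [0,0,0,0],
  ],
)

```text
clock: 25.47
position: [574.4, -169.8, 107.2]
ee_rot: [0.061, 0.706, -0.061, 0.703]
contact_force: [0.6, -0.1, -0.2]
gripper_width: 85.3
```

```bash
python3 -c "
from h import *
go(575,-168.7,20.7,80.2)
im=arm.get_image('side');T=arm.get_image('top')
v=np.hstack([cv2.resize(im[130:250,200:330],None,fx=3,fy=3),cv2.resize(T[130:250,260:390],None,fx=3,fy=3)])
cv2.imwrite('pics/g5.png',v[:,:,::-1])"
```

```text
jaw now 80.2 spin -0.0 rows 1 | world d [   0.6    1.1 -105.2] | after spin local [105.2   1.2   0.9] rows 2.5 | before spin local [105.2   1.3   0.9] tilt [-0.005  0.001 -1.   ] j6 -1.72
```

View pics/g5.png

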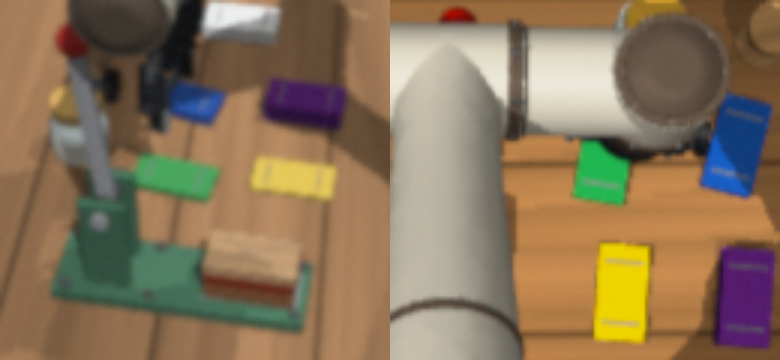

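```bash
python3 -c "
from h import *
print(np.round(arm.read_state()['joints'],2))
im=arm.get_image('side');T=arm.get_image('top')
v=np.hstack([im[0:300,130:530],T[120:420,180:580]])
cv2.imwrite('pics/g6.png',v[:,:,::-1])"
```

```text
[-0.02  0.45 -0.22 -0.   -0.9  -1.72]
```

View pics/g6.png

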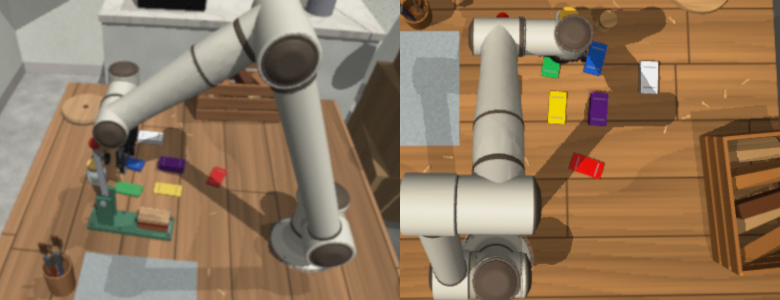

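```bash
python3 -c "
from h import *
print(tri((252,157),(240,130)))
print(tri((352,153),(253,68)))
for z in(350,400,450):print(z,plane('side',(240,130),z),plane('top',(252,157),z))
"
```

```text
(array([575.45656457,  48.96257993, 420.73412402]), np.float64(2.0189135996342737))
(array([ 575.10918337, -164.45501671,  460.67243872]), np.float64(0.9273805812272409))
350 [596.23823779 -42.60262788 350.        ] [587.13982991  51.77695665 350.        ]
400 [582.28399644  22.00924826 400.        ] [578.15822131  49.73009278 400.        ]
450 [568.32975509  86.6211244  450.        ] [569.17661271  47.68322891 450.        ]
```

Call:
drive_tool(
  motion=[
    [-40,0,-5,0],
    [-41,0,-8,0],
    [-41,0,-8,0],
    [-41,0,-8,0],
    [-35,10,-8,-3],
    [0,38,0,-2.7],
    [0,38,0,0],
    [0,38,0,0],
    [0,28,0,0],
    [0,0,0,0],
  ],
  grip=0,
)

```text
clock: 26.5
position: [552.9, -8.0, 307.8]
ee_rot: [0.024, 0.706, -0.023, 0.707]
contact_force: [0.3, -0.4, 0.0]
gripper_width: 0.1
```

```bash
python3 -c "
from h import *
s=arm.read_state();print(s['position'])
a=1.65;q=press(150-200*np.cos(a)-32);go(*q,124.5+200*np.sin(a)-18+18.7,85.9)
a=1.83;q=press(150-200*np.cos(a)-27);go(*q,124.5+200*np.sin(a)-18+18.7,85.9)"
```

```text
[552.86636169  -8.02142402 307.80553307]
jaw now 86.2 spin 0.3 rows 1 | world d [51.1 -8.2 -1.9] | after spin local [ 2.  -4.6 51.6] rows 1.2 | before spin local [ 2.  -4.9 51.5] tilt [ 0.002  0.002 -1.   ] j6 -1.91
jaw now 86.2 spin 0.3 rows 1 | world d [ 91.4 -11.1  -8. ] | after spin local [ 8.1 -4.6 92. ] rows 2.2 | before spin local [ 8.1 -5.1 92. ] tilt [ 0.002  0.002 -1.   ] j6 -1.91
```

Call:
drive_tool(
  motion=[
    [0,-2.5,15,0],
    [0,-2.4,20,0],
    [0,0,14,0],
    [2,0,10,0],
    [2,0,11,0],
    [2,0,11,0],
    [2,0,11,0],
    [0,0,0,0],
    [0,0,0,0],
    [0,0,-15,0],
  ],
)

```text
clock: 27.33
position: [630.7, -23.0, 297.9]
ee_rot: [0.025, 0.707, -0.026, 0.707]
contact_force: [-0.2, 0.5, -0.7]
gripper_width: 0.0
```

Call:
drive_tool(
  motion=[
    [0,0,-30,0],
    [0,0,-40,0],
    [0,0,0,0],
  ],
)

```text
clock: 27.58
position: [552.2, -18.5, 298.4]
ee_rot: [0.025, 0.709, -0.025, 0.705]
contact_force: [-0.2, 0.3, -0.9]
gripper_width: 0.3
```

Run:
```python
from h import *
im=arm.get_image('side')
m=cv2.cvtColor(im,cv2.COLOR_RGB2HSV);g=(((m[...,0]<6)|(m[...,0]>174))&(m[...,1]>180)&(m[...,2]>90)).astype(np.uint8)
n,l,st,ce=cv2.connectedComponentsWithStats(g)
h=np.array([*press(150),124.5]);ax=np.radians(PA);nn=np.array([-np.sin(ax),np.cos(ax),0])
for i in range(1,n):
    if st[i,4]>25:
        o,d=ray('side',ce[i]);q=o+d*((h-o)@nn)/(d@nn)
        if abs(np.linalg.norm(q-h)-200)<20:print(ce[i],q,np.linalg.norm(q-h),'ang',np.arctan2(q[2]-124.5,(h-q)@[np.cos(ax),np.sin(ax),0]))
go(575,-168.7,130,80.2)
```

```text
[210.52702703 143.2972973 ] [674.12562227 -21.29606609 316.12681172] 199.13023302104824 ang 1.84618704749534
jaw now 85.9 spin 5.7 rows 1 | world d [  19.1 -150.5 -188.4] | after spin local [ 188.3 -145.1   44.6] rows 5.8 | before spin local [ 188.3 -148.8   29.9] tilt [-0.001  0.    -1.   ] j6 -1.9
```

Run:
```python
from h import *
T=arm.get_image('top');S=arm.get_image('side')
for n,s,ss,z in(('green',(331,181),None,11),('yellow',(337,227),None,8)):
    p,wh,a,r,m=top_pose(T,s,30,z);print(n,np.round(p,1),np.round(wh,1),round(a,1),r[0])
```

```text
green [ 575.  -168.8] [94.9 49.7] -9.8 (331.2946472167969, 180.9675750732422)
yellow [ 438.2 -183. ] [97.  51.6] -5.3 (336.755859375, 227.17352294921875)
```

Call:
drive_tool(
  motion=[
    [0,-30,0,5.7],
    [10,-35,10,0],
    [20,-35,15,0],
    [30,-30,12,0],
    [35,-15,7,0],
    [35,0,0,0],
    [30,0,0,0],
    [28,0,0,0],
    [0,0,0,0],
    [0,0,0,0],
  ],
  grip=85,
)

```text
clock: 28.57
position: [581.2, -166.1, 112.2]
ee_rot: [0.06, 0.705, -0.061, 0.704]
contact_force: [1.4, 0.9, 0.8]
gripper_width: 85.0
```

```bash
python3 -c "
from h import *
go(575,-168.7,19.7,80.2)"
```

```text
jaw now 80.2 spin -0.0 rows 1 | world d [  -6.2   -2.6 -111.2] | after spin local [111.2  -3.5  -5.4] rows 2.7 | before spin local [111.2  -3.5  -5.4] tilt [-0.003 -0.001 -1.   ] j6 -1.73
```

Call:
drive_tool(
  motion=[
    [10,-3.5,-5.4,0],
    [25,0,0,0],
    [25,0,0,0],
    [20,0,0,0],
    [12,0,0,0],
    [8,0,0,0],
    [4,0,0,0],
    [0,0,0,0],
    [0,0,0,0],
  ],
)

```text
clock: 29.32
position: [576.4, -168.3, 10.8]
ee_rot: [0.06, 0.703, -0.06, 0.706]
contact_force: [0.6, -1.3, -0.6]
gripper_width: 84.8
```

```bash
python3 -c "
from h import *
go(575,-168.7,19.7,80.2);s=arm.read_state();print(s['contact_force'])"
```

```text
jaw now 80.2 spin 0.0 rows 1 | world d [-1.4 -0.4 -9.8] | after spin local [ 9.8 -0.6 -1.4] rows 0.2 | before spin local [ 9.8 -0.6 -1.4] tilt [ 0.003 -0.    -1.   ] j6 -1.73
[ 0.61680682 -1.32884669 -0.62650893]
```

Call:
drive_tool(
  motion=[
    [5,0,-1.5,0],
    [3,0,0,0],
    [1.5,0,0,0],
    [0,0,0,0],
    [0,0,0,0],
  ],
)

```text
clock: 29.73
position: [573.5, -168.0, -0.2]
ee_rot: [0.06, 0.705, -0.061, 0.704]
contact_force: [-0.4, -1.2, 0.2]
gripper_width: 84.7
```

Call:
drive_tool(
  motion=[
    [0,0,0,0],
    [0,0,0,0],
    [0,0,0,0],
    [0,0,0,0],
    [0,0,0,0],
    [0,0,0,0],
    [0,0,0,0],
    [0,0,0,0],
  ],
  grip=40,
)

```text
clock: 30.4
position: [574.0, -168.0, 0.3]
ee_rot: [0.06, 0.704, -0.06, 0.705]
contact_force: [0.1, 0.9, 4.9]
gripper_width: 47.8
```

Call:
drive_tool(
  motion=[
    [-10,0,0,0],
    [-30,0,0,0],
    [-40,0,0,0],
    [-41,0,0,0],
    [-20,0,0,0],
    [0,0,0,0],
    [0,0,0,0],
  ],
)

```text
clock: 30.98
position: [573.6, -167.9, 142.2]
ee_rot: [0.061, 0.704, -0.06, 0.705]
contact_force: [-0.0, -0.3, -1.6]
gripper_width: 47.8
```

```bash
python3 -c "
from h import *
go(*press(0.5),150,85.9)"
```

```text
jaw now 80.2 spin -5.7 rows 1 | world d [-102.6  161.1  -10.9] | after spin local [  10.7  153.4 -113.9] rows 4.6 | before spin local [  10.7  141.2 -128.6] tilt [ 0.002  0.001 -1.   ] j6 -1.73
```

Call:
drive_tool(
  motion=[
    [0,0,-30,-5.7],
    [0,25,-36,0],
    [0,38,-28,0],
    [0,38,-16,0],
    [0,32,-4,0],
    [0,18,0,0],
    [0,0,0,0],
    [0,0,0,0],
    [0,0,0,0],
  ],
)

```text
clock: 31.73
position: [474.6, -12.7, 139.6]
ee_rot: [0.025, 0.708, -0.026, 0.706]
contact_force: [-0.7, -0.2, -0.2]
gripper_width: 47.9
```

```bash
python3 -c "
from h import *
go(*press(-1),73+18.7,85.9)"
```

```text
jaw now 85.9 spin -0.0 rows 1 | world d [ -5.1   6.1 -66.6] | after spin local [66.6  5.7 -5.4] rows 1.6 | before spin local [66.6  5.7 -5.4] tilt [-0.003 -0.001 -1.   ] j6 -1.96
```

Call:
drive_tool(
  motion=[
    [12,5.7,-5.4,0],
    [20,0,0,0],
    [15,0,0,0],
    [9,0,0,0],
    [5,0,0,0],
    [2,0,0,0],
    [0,0,0,0],
    [0,0,0,0],
  ],
)

```text
clock: 32.4
position: [471.2, -6.3, 78.3]
ee_rot: [0.026, 0.706, -0.025, 0.707]
contact_force: [1.0, -0.4, -0.5]
gripper_width: 48.2
```

```bash
python3 -c "
from h import *
go(*press(-1),72.3+18.7,85.9)"
```

```text
jaw now 85.9 spin -0.0 rows 1 | world d [-1.7 -0.3 -6. ] | after spin local [ 6.  -0.4 -1.7] rows 0.1 | before spin local [ 6.  -0.4 -1.7] tilt [ 0.001  0.    -1.   ] j6 -1.98
```

Call:
drive_tool(
  motion=[
    [2.5,0,-1.5,0],
    [2,0,0,0],
    [1,0,0,0],
    [0.5,0,0,0],
    [0,0,0,0],
  ],
)

```text
clock: 32.82
position: [469.1, -6.1, 72.3]
ee_rot: [0.025, 0.707, -0.025, 0.707]
contact_force: [-2.3, -0.5, 5.2]
gripper_width: 48.0
```

Call:
drive_tool(
  motion=[
    [0,0,0,0],
    [0,0,0,0],
    [0,0,0,0],
    [0,0,0,0],
    [-10,0,0,0],
    [-30,0,0,0],
    [-35,0,0,0],
    [0,0,0,0],
    [0,0,0,0],
  ],
  grip=85,
)

```text
clock: 33.57
position: [470.4, -5.6, 148.6]
ee_rot: [0.026, 0.705, -0.025, 0.708]
contact_force: [-0.4, -0.2, -0.4]
gripper_width: 85.0
```

```bash
python3 -c "
from h import *
go(438.5,-182.6,140,88)"
```

```text
jaw now 85.9 spin -2.1 rows 1 | world d [ -31.9 -177.   -27.3] | after spin local [  26.9 -178.   -25.9] rows 4.4 | before spin local [  26.9 -178.8  -19.3] tilt [ 0.005  0.002 -1.   ] j6 -1.98
```

Call:
drive_tool(
  motion=[
    [0,0,0,-2.1],
    [0,-30,-4,0],
    [3,-40,-6,0],
    [5,-40,-6,0],
    [8,-40,-6,0],
    [10,-28,-4,0],
    [0,0,0,0],
    [0,0,0,0],
  ],
)

```text
clock: 34.23
position: [435.2, -184.2, 118.9]
ee_rot: [0.014, 0.708, -0.014, 0.705]
contact_force: [0.5, 0.1, 0.2]
gripper_width: 85.2
```

```bash
python3 -c "
from h import *
go(438.5,-182.6,18.7,88)
im=arm.get_image('side');T=arm.get_image('top')
v=np.hstack([cv2.resize(im[130:250,200:330],None,fx=3,fy=3),cv2.resize(T[150:270,260:390],None,fx=3,fy=3)])
cv2.imwrite('pics/g7.png',v[:,:,::-1])"
```

```text
jaw now 87.8 spin -0.2 rows 1 | world d [   3.3    1.6 -118.9] | after spin local [118.9   1.7   3.8] rows 2.9 | before spin local [118.9   1.7   3.8] tilt [-0.004  0.001 -1.   ] j6 -1.55
```

View pics/g7.png

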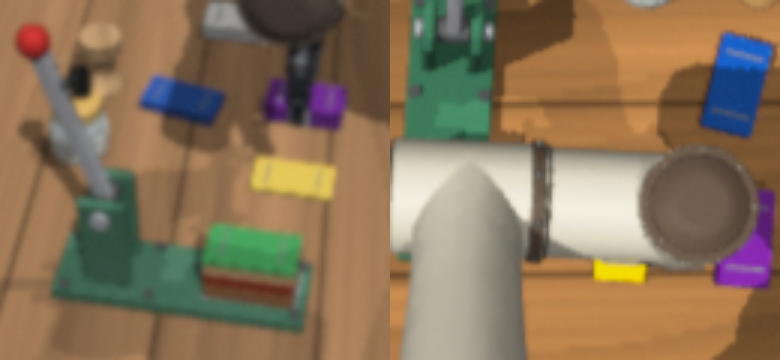

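Call:
drive_tool(
  motion=[
    [10,1.7,3.8,0],
    [25,0,0,0],
    [25,0,0,0],
    [25,0,0,0],
    [15,0,0,0],
    [9,0,0,0],
    [5,0,0,0],
    [0,0,0,0],
    [0,0,0,0],
  ],
)

```text
clock: 35.08
position: [441.5, -181.2, 7.2]
ee_rot: [0.012, 0.707, -0.012, 0.707]
contact_force: [0.7, -0.5, 0.8]
gripper_width: 85.1
```

```bash
python3 -c "
from h import *
go(438.5,-182.6,17.2,88)"
```

```text
jaw now 88.0 spin 0.0 rows 1 | world d [-3.  -1.4 -8.7] | after spin local [ 8.7 -1.5 -3. ] rows 0.2 | before spin local [ 8.7 -1.5 -3. ] tilt [ 0.001 -0.    -1.   ] j6 -1.56
```

Call:
drive_tool(
  motion=[
    [4,-1.5,-2.5,0],
    [3,0,0,0],
    [1.5,0,0,0],
    [0,0,0,0],
    [0,0,0,0],
  ],
)

```text
clock: 35.5
position: [438.3, -183.0, -1.5]
ee_rot: [0.012, 0.707, -0.013, 0.707]
contact_force: [0.4, -1.9, 0.2]
gripper_width: 84.7
```

Call:
drive_tool(
  motion=[
    [0,0,0,0],
    [0,0,0,0],
    [0,0,0,0],
    [0,0,0,0],
    [0,0,0,0],
    [0,0,0,0],
    [0,0,0,0],
    [0,0,0,0],
  ],
  grip=40,
)

```text
clock: 36.17
position: [438.4, -183.0, -1.0]
ee_rot: [0.012, 0.707, -0.012, 0.707]
contact_force: [-1.2, 0.3, 5.6]
gripper_width: 47.6
```

Call:
drive_tool(
  motion=[
    [-10,0,0,0],
    [-30,0,0,0],
    [-40,0,0,0],
    [-40,0,0,0],
    [-20,0,0,0],
    [0,0,0,0],
    [0,0,0,0],
  ],
)

```text
clock: 36.75
position: [438.6, -182.8, 139.4]
ee_rot: [0.013, 0.706, -0.012, 0.708]
contact_force: [-0.4, 0.9, -0.9]
gripper_width: 47.9
```

```bash
python3 -c "
from h import *
go(*press(0.5),150,85.9)"
```

```text
jaw now 88.0 spin 2.1 rows 1 | world d [ 32.4 176.1  -8.1] | after spin local [  8.2 177.9  19.7] rows 4.3 | before spin local [  8.2 177.1  26.1] tilt [ 0.003  0.    -1.   ] j6 -1.55
```

Call:
drive_tool(
  motion=[
    [0,0,0,2.1],
    [0,28,3,0],
    [0,38,4,0],
    [0,38,4,0],
    [0,38,4,0],
    [0,26,3,0],
    [0,10,2,0],
    [0,0,0,0],
    [0,0,0,0],
  ],
)

```text
clock: 37.5
position: [470.0, -7.0, 136.9]
ee_rot: [0.025, 0.708, -0.025, 0.705]
contact_force: [-0.9, 0.2, 0.2]
gripper_width: 47.7
```

```bash
python3 -c "
from h import *
go(*press(0),82+18.7,85.9)"
```

```text
jaw now 85.9 spin 0.0 rows 1 | world d [  0.5   0.3 -54.9] | after spin local [54.9  0.4  0.7] rows 1.3 | before spin local [54.9  0.4  0.7] tilt [-0.003 -0.001 -1.   ] j6 -1.97
```

Call:
drive_tool(
  motion=[
    [10,0,-1,0],
    [18,0,0,0],
    [12,0,0,0],
    [6,0,0,0],
    [3,0,0,0],
    [1.5,0,0,0],
    [0,0,0,0],
    [0,0,0,0],
  ],
)

```text
clock: 38.17
position: [470.3, -6.9, 88.3]
ee_rot: [0.026, 0.706, -0.025, 0.707]
contact_force: [-0.1, -0.2, -0.3]
gripper_width: 48.1
```

Call:
drive_tool(
  motion=[
    [3,0,0,0],
    [1.5,0,0,0],
    [1,0,0,0],
    [0.5,0,0,0],
    [0,0,0,0],
  ],
)

```text
clock: 38.58
position: [469.9, -6.7, 82.0]
ee_rot: [0.025, 0.707, -0.025, 0.707]
contact_force: [-0.8, -0.1, 2.2]
gripper_width: 48.1
```

Call:
drive_tool(
  motion=[
    [0,0,0,0],
    [0,0,0,0],
    [0,0,0,0],
    [0,0,0,0],
    [-10,0,0,0],
    [-30,0,0,0],
    [-35,0,0,0],
    [0,0,0,0],
    [0,0,0,0],
  ],
  grip=85,
)

```text
clock: 39.33
position: [471.3, -6.3, 158.8]
ee_rot: [0.026, 0.705, -0.025, 0.708]
contact_force: [-0.6, -0.9, -0.1]
gripper_width: 85.2
```

Call:
drive_tool(
  motion=[
    [-40,0,0,0],
    [-40,0,0,0],
    [-40,30,0,0],
    [-40,40,0,0],
    [0,40,0,0],
    [0,40,0,0],
    [0,40,0,0],
    [0,0,0,0],
  ],
)

```text
clock: 40.0
position: [482.6, 172.4, 297.7]
ee_rot: [0.024, 0.707, -0.024, 0.706]
contact_force: [0.7, -1.0, 0.1]
gripper_width: 85.1
```

```bash
python3 -c "
from h import *
im=arm.get_image('side');T=arm.get_image('top')
print(top_pose(T,[278,215],30,91)[:3])
v=np.hstack([cv2.resize(im[120:250,200:330],None,fx=3,fy=3),cv2.resize(T[140:270,220:350],None,fx=3,fy=3)])
cv2.imwrite('pics/g8.png',v[:,:,::-1])"
```

```text
((291.08978271484375, 9.33160400390625), (493.4303283691406, 461.4755554199219), 43.55197525024414)
```

View pics/g8.png

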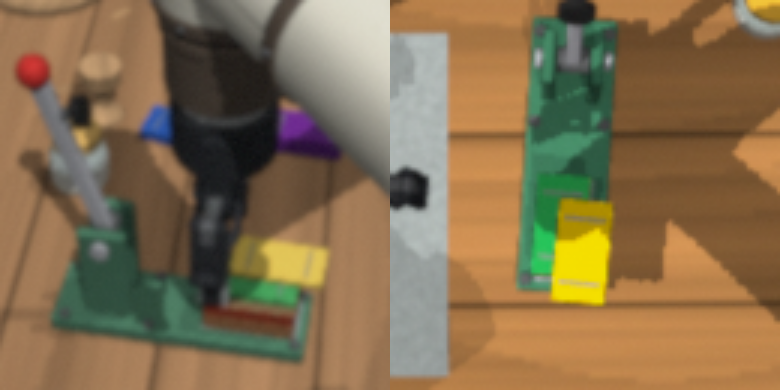

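```bash
python3 -c "
from h import *
T=arm.get_image('top')
H=cv2.cvtColor(T,cv2.COLOR_RGB2HSV)
def pose(g,z):
    c=max(cv2.findContours(cv2.morphologyEx(g,cv2.MORPH_CLOSE,np.ones((3,3))),cv2.RETR_EXTERNAL,cv2.CHAIN_APPROX_NONE)[0],key=cv2.contourArea)
    p=np.array([plane('top',q,z)[:2] for q in c[:,0].astype(float)],np.float32);return cv2.minAreaRect(p)
g=((H[...,0]>22)&(H[...,0]<33)&(H[...,1]>200)).astype(np.uint8);g[:,:260]=0;g[:,310:]=0;g[:190]=0
print('yellow',pose(g,91))
g=((H[...,0]>55)&(H[...,0]<72)&(H[...,1]>170)).astype(np.uint8);print('green',pose(g,83))
(x,y),wh,a=pose(g*0+((H[...,0]>22)&(H[...,0]<33)&(H[...,1]>200)&(np.arange(560)[None]>260)&(np.arange(560)[None]<310)&(np.arange(420)[:,None]>190)).astype(np.uint8),91)
b=a+90 if wh[0]>wh[1] else a
go(x,y,160,b)
"
```

```text
yellow ((445.7208557128906, -25.543170928955078), (50.39593505859375, 95.88319396972656), 84.15872955322266)
green ((472.474853515625, -3.7893218994140625), (46.00957489013672, 92.76351165771484), 84.7001953125)
jaw now 85.9 spin 1.8 rows 1 | world d [ -36.2 -192.9 -156.9] | after spin local [ 157.3 -195.3  -16. ] rows 6.0 | before spin local [ 157.3 -194.7  -22.1] tilt [-0.003 -0.002 -1.   ] j6 -2.29
```

Call:
drive_tool(
  motion=[
    [0,-30,-2,1.8],
    [0,-38,-3,0],
    [10,-38,-3,0],
    [25,-38,-3,0],
    [35,-33,-3,0],
    [35,-18,-2,0],
    [30,0,0,0],
    [15,0,0,0],
    [0,0,0,0],
    [0,0,0,0],
  ],
)

```text
clock: 40.98
position: [448.3, -18.8, 156.3]
ee_rot: [0.037, 0.707, -0.037, 0.706]
contact_force: [0.5, -0.2, 0.3]
gripper_width: 84.9
```

```bash
python3 -c "
from h import *
go(445.7,-25.5,83+18.7,84.2)"
```

```text
jaw now 84.0 spin -0.2 rows 1 | world d [ -2.6  -6.7 -73.3] | after spin local [73.3 -6.8 -1.8] rows 1.8 | before spin local [73.3 -6.8 -1.8] tilt [-0.002 -0.001 -1.   ] j6 -2.0
```

Call:
drive_tool(
  motion=[
    [10,-6.5,-1.8,0],
    [20,0,0,0],
    [18,0,0,0],
    [10,0,0,0],
    [6,0,0,0],
    [3,0,0,0],
    [0,0,0,0],
    [0,0,0,0],
  ],
)

```text
clock: 41.65
position: [447.3, -23.6, 90.5]
ee_rot: [0.037, 0.705, -0.036, 0.707]
contact_force: [-0.1, -0.0, 0.9]
gripper_width: 85.1
```

```bash
python3 -c "
from h import *
go(445.7,-25.5,83+18.7,84.2)"
```

```text
jaw now 84.1 spin -0.1 rows 1 | world d [-1.6 -1.9 -7.5] | after spin local [ 7.5 -2.  -1.4] rows 0.2 | before spin local [ 7.5 -2.  -1.4] tilt [ 0.002  0.    -1.   ] j6 -1.99
```

Call:
drive_tool(
  motion=[
    [3,-2,-1.4,0],
    [3,0,0,0],
    [1.3,0,0,0],
    [0,0,0,0],
    [0,0,0,0],
  ],
)

```text
clock: 42.07
position: [444.8, -25.7, 82.2]
ee_rot: [0.036, 0.706, -0.037, 0.706]
contact_force: [-0.1, 0.6, -0.1]
gripper_width: 85.1
```

Call:
drive_tool(
  motion=[
    [0,0,0,0],
    [0,0,0,0],
    [0,0,0,0],
    [0,0,0,0],
    [0,0,0,0],
    [0,0,0,0],
    [0,0,0,0],
  ],
  grip=40,
)

```text
clock: 42.65
position: [445.0, -25.7, 82.8]
ee_rot: [0.036, 0.706, -0.036, 0.706]
contact_force: [-2.6, -0.6, 5.1]
gripper_width: 47.8
```

Call:
drive_tool(
  motion=[
    [-5,0,0,0],
    [-10,0,0,0],
    [-5,0,0,0],
    [0,0,0,0],
    [0,0,0,0],
  ],
)

```text
clock: 43.07
position: [444.8, -25.6, 102.3]
ee_rot: [0.037, 0.706, -0.036, 0.706]
contact_force: [-0.7, 0.1, -0.9]
gripper_width: 47.5
```

```bash
python3 -c "
from h import *
go(*press(0),84+18.7,85.9)"
```

```text
jaw now 84.1 spin -1.8 rows 1 | world d [ 25.7  18.9 -18.3] | after spin local [18.3 20.7 24.2] rows 0.9 | before spin local [18.3 21.5 23.6] tilt [ 0.001  0.    -1.   ] j6 -1.98
```

Call:
drive_tool(
  motion=[
    [0,0,0,-1.8],
    [0,10,12,0],
    [0,10.5,12,0],
    [5,0,0,0],
    [5,0,0,0],
    [4,0,0,0],
    [0,0,0,0],
    [0,0,0,0],
  ],
)

```text
clock: 43.73
position: [469.2, -7.4, 87.6]
ee_rot: [0.025, 0.707, -0.026, 0.706]
contact_force: [-0.3, 0.7, -1.0]
gripper_width: 47.6
```

```bash
python3 -c "
from h import *
go(*press(0),83+18.7,85.9)"
```

```text
jaw now 85.9 spin -0.0 rows 1 | world d [ 1.3  0.7 -4.6] | after spin local [4.5 0.8 1.3] rows 0.1 | before spin local [4.5 0.8 1.3] tilt [-0.002 -0.001 -1.   ] j6 -1.97
```

Call:
drive_tool(
  motion=[
    [2,1,1,0],
    [1.5,0,0,0],
    [1,0,0,0],
    [0,0,0,0],
    [0,0,0,0],
  ],
)

```text
clock: 44.15
position: [471.2, -6.1, 83.7]
ee_rot: [0.025, 0.707, -0.025, 0.707]
contact_force: [0.3, -0.2, -0.4]
gripper_width: 47.4
```

Call:
drive_tool(
  motion=[
    [0,0,0,0],
    [0,0,0,0],
    [0,0,0,0],
    [0,0,0,0],
    [-10,0,0,0],
    [-30,0,0,0],
    [-35,0,0,0],
    [0,0,0,0],
    [0,0,0,0],
  ],
  grip=85,
)

```text
clock: 44.9
position: [472.6, -5.6, 160.8]
ee_rot: [0.026, 0.705, -0.025, 0.709]
contact_force: [-0.4, -0.7, -1.3]
gripper_width: 85.4
```

Call:
drive_tool(
  motion=[
    [-40,0,0,0],
    [-40,0,0,0],
    [-40,30,0,0],
    [-40,40,0,0],
    [0,40,0,0],
    [0,40,0,0],
    [0,40,0,0],
    [0,40,0,0],
  ],
)

```text
clock: 45.57
position: [486.0, 209.5, 300.5]
ee_rot: [0.025, 0.707, -0.026, 0.706]
contact_force: [1.1, -0.9, 0.6]
gripper_width: 84.9
```

```bash
python3 -c "
from h import *
im=arm.get_image('side');T=arm.get_image('top')
H=cv2.cvtColor(T,cv2.COLOR_RGB2HSV)
g=((H[...,0]>22)&(H[...,0]<33)&(H[...,1]>200)).astype(np.uint8);g[:,:260]=0;g[:,310:]=0;g[:190]=0
c=max(cv2.findContours(cv2.morphologyEx(g,cv2.MORPH_CLOSE,np.ones((3,3))),cv2.RETR_EXTERNAL,cv2.CHAIN_APPROX_NONE)[0],key=cv2.contourArea)
p=np.array([plane('top',q,91)[:2] for q in c[:,0].astype(float)],np.float32);print(cv2.minAreaRect(p))
v=np.hstack([cv2.resize(im[120:250,200:330],None,fx=3,fy=3),cv2.resize(T[140:270,220:350],None,fx=3,fy=3)])
cv2.imwrite('pics/g9.png',v[:,:,::-1])"
```

```text
((472.11505126953125, -5.244352340698242), (47.97614288330078, 95.44454956054688), 85.69612884521484)
```

View pics/g9.png

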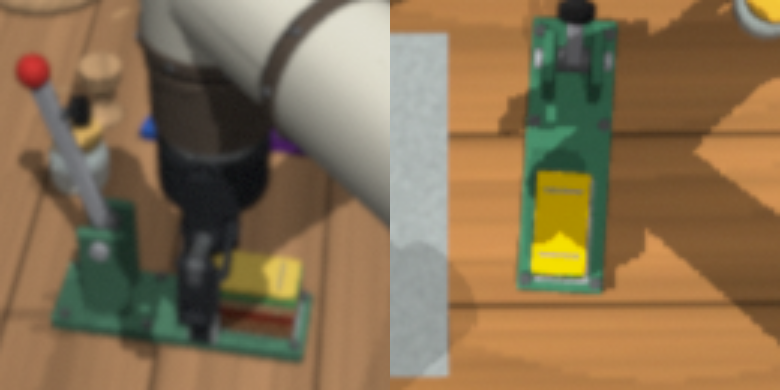

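Run:
```python
from h import *
q=press(150-200*np.cos(1.846)+42);go(*q,345+18.7,85.9)
M=R.from_quat(arm.read_state()['ee_rot']).as_matrix()
def tip(a,dx,dz):return np.array([*press(150-200*np.cos(a)+dx),124.5+200*np.sin(a)+dz])
print('start',tip(1.846,42,-8));p=tip(1.846,28,-8)
for a in np.arange(1.78,1.09,-.07):
    t=tip(a,28,-8);print('A',round(a,2),np.round(M.T@(t-p),1).tolist());p=t
p=tip(1.08,3,16)
print('B',p)
for a in np.arange(1.0,-0.01,-.08):
    t=tip(a,3,16);print('B',round(a,2),np.round(M.T@(t-p),1).tolist(),np.round(t));p=t
```

```text
jaw now 86.2 spin 0.3 rows 1 | world d [ 229.7 -236.5   45.9] | after spin local [ -46.2 -219.6  245.9] rows 8.0 | before spin local [ -46.2 -220.7  244.9] tilt [-0.002 -0.001 -1.   ] j6 -2.35
start [716.21813079 -24.31329462 308.97397417]
A 1.78 [-3.1, 0.1, -12.8]
A 1.71 [-2.4, 0.1, -13.8]
A 1.64 [-1.4, 0.1, -13.9]
A 1.57 [-0.4, 0.1, -14.0]
A 1.5 [0.5, 0.1, -14.0]
A 1.43 [1.5, 0.1, -13.9]
A 1.36 [2.5, 0.1, -13.8]
A 1.29 [3.4, 0.1, -13.6]
A 1.22 [4.4, 0.1, -13.3]
A 1.15 [5.3, 0.1, -13.0]
B [529.08401327 -10.89935429 316.89156138]
B 1.0 [8.1, 0.1, -13.8] [515. -10. 309.]
B 0.92 [9.2, 0.1, -13.1] [502.  -9. 300.]
B 0.84 [10.2, 0.1, -12.3] [490.  -8. 289.]
B 0.76 [11.2, 0.1, -11.4] [479.  -7. 278.]
B 0.68 [12.1, 0.1, -10.5] [468.  -7. 266.]
B 0.6 [12.9, 0.1, -9.5] [458.  -6. 253.]
B 0.52 [13.6, 0.1, -8.5] [450.  -5. 240.]
B 0.44 [14.2, 0.1, -7.4] [443.  -5. 226.]
B 0.36 [14.7, 0.0, -6.2] [436.  -4. 211.]
B 0.28 [15.2, 0.0, -5.0] [431.  -4. 196.]
B 0.2 [15.5, 0.0, -3.8] [428.  -4. 180.]
B 0.12 [15.8, 0.0, -2.5] [425.  -3. 164.]
B 0.04 [15.9, 0.0, -1.2] [424.  -3. 148.]
```

Call:
drive_tool(
  motion=[
    [-25,0,25,0],
    [-25,-10,35,0],
    [0,-28,30,0],
    [0,-28,30,0],
    [0,-28,30,0],
    [0,-28,28,0],
    [0,-28,25,0],
    [0,-28,20,0],
    [0,-28,15,0],
    [0,-10,5,0],
  ],
  grip=0,
)

```text
clock: 46.5
position: [712.5, -28.9, 346.9]
ee_rot: [0.027, 0.708, -0.027, 0.705]
contact_force: [1.3, 0.9, -0.3]
gripper_width: 0.3
```

Run:
```python
from h import *
print(arm.read_state()['position']);go(716.2,-24.3,309+18.7,85.9)
```

```text
[712.48450808 -28.86627632 346.85345601]
jaw now 85.6 spin -0.3 rows 1 | world d [  3.7   4.6 -37.9] | after spin local [37.8  4.9  3.5] rows 0.9 | before spin local [37.8  4.9  3.5] tilt [-0.004 -0.001 -1.   ] j6 -1.83
```

Call:
drive_tool(
  motion=[
    [10,4,6,0],
    [15,0,0,0],
    [13,0,0,0],
    [0,0,0,0],
    [0,0,-8,0],
    [0,0,-8,0],
    [-3,0,-12,0],
    [-2.4,0,-13,0],
    [-1.4,0,-13.5,0],
    [0,0,-14,0],
  ],
)

```text
clock: 47.33
position: [650.9, -15.3, 321.2]
ee_rot: [0.025, 0.704, -0.025, 0.709]
contact_force: [4.1, 0.2, 2.1]
gripper_width: 0.3
```

Call:
drive_tool(
  motion=[
    [0,0,-14,0],
    [1,0,-14,0],
    [2,0,-14,0],
    [3,0,-13.8,0],
    [4,0,-13.5,0],
    [4.5,0,-13.2,0],
    [4.5,0,-12,0],
    [0,0,0,0],
    [0,0,0,0],
  ],
)

```text
clock: 48.08
position: [554.9, -8.5, 300.5]
ee_rot: [0.025, 0.706, -0.025, 0.707]
contact_force: [1.1, 0.5, 0.2]
gripper_width: -0.1
```

```bash
cat > ball.py <<'E'
from h import *
s=arm.read_state();print(s['position'],s['contact_force'])
im=arm.get_image('side')
m=cv2.cvtColor(im,cv2.COLOR_RGB2HSV);g=(((m[...,0]<6)|(m[...,0]>174))&(m[...,1]>180)&(m[...,2]>90)).astype(np.uint8)
n,l,st,ce=cv2.connectedComponentsWithStats(g)
h=np.array([*press(150),124.5]);ax=np.radians(PA);nn=np.array([-np.sin(ax),np.cos(ax),0])
for i in range(1,n):
    if st[i,4]>12:
        o,d=ray('side',ce[i]);q=o+d*((h-o)@nn)/(d@nn)
        if abs(np.linalg.norm(q-h)-200)<25:print(ce[i],st[i,4],q,np.linalg.norm(q-h),'ang',np.arctan2(q[2]-124.5,(h-q)@[np.cos(ax),np.sin(ax),0]))
E
python3 ball.py
```

```text
[554.90902278  -8.54186058 300.54897085] [1.09888355 0.51694673 0.15700726]
[265.54054054 154.45945946] 74 [525.75865241 -10.66098946 300.19254742] 199.5418479344733 ang 1.0768731086509278
```

Call:
drive_tool(
  motion=[
    [-15,0,0,0],
    [-10,-1,-5,0],
    [0,-1,-21,0],
    [5,0,0,0],
    [4,0,0,0],
    [8,0,-13.8,0],
    [9,0,-13,0],
    [10,0,-12.3,0],
    [11,0,-11.4,0],
    [0,0,0,0],
  ],
)

```text
clock: 48.97
position: [475.7, -5.8, 277.6]
ee_rot: [0.025, 0.708, -0.025, 0.705]
contact_force: [-2.3, 0.2, 1.4]
gripper_width: 0.1
```

```bash
python3 ball.py
```

```text
[475.70075277  -5.81782669 277.57098999] [-2.34670778  0.24913535  1.35703773]
[284.5   168.125] 16 [474.26173095  -6.96964423 259.90489109] 199.29197935926376 ang 0.7469851137179401
```

Call:
drive_tool(
  motion=[
    [11,0,-10,0],
    [12,0,-9.5,0],
    [13,0,-8.5,0],
    [14,0,-7.4,0],
    [14,0,-6.2,0],
    [14,0,-5,0],
    [14,0,-4,0],
    [0,0,0,0],
    [0,0,0,0],
  ],
)

```text
clock: 49.77
position: [428.8, -2.0, 185.5]
ee_rot: [0.025, 0.707, -0.026, 0.706]
contact_force: [-0.7, -0.5, 0.4]
gripper_width: 0.4
```

```bash
python3 ball.py
```

```text
[428.81131376  -1.97853411 185.52707567] [-0.69034703 -0.49456483  0.3955589 ]
[301.44444444 194.88888889] 18 [422.83065477  -3.28301885 164.35469463] 201.76703212381005 ang 0.19883587770240949
```

Call:
drive_tool(
  motion=[
    [10,0,-2,0],
    [10,0,-2,0],
    [8,0,-1,0],
    [6,0,0,0],
    [3,0,0,0],
    [0,0,0,0],
    [0,0,0,0],
  ],
)

```text
clock: 50.4
position: [423.6, -1.6, 148.9]
ee_rot: [0.025, 0.707, -0.025, 0.707]
contact_force: [0.0, 0.0, -0.5]
gripper_width: 0.0
```

```bash
python3 ball.py
```

```text
[423.64189894  -1.60703093 148.94316361] [ 9.70631895e-03  4.77338209e-04 -5.29041002e-01]
```

Call:
drive_tool(
  motion=[
    [2,0,0,0],
    [1.5,0,0,0],
    [1.5,0,0,0],
    [1,0,0,0],
    [0,0,0,0],
    [0,0,0,0],
  ],
)

```text
clock: 50.95
position: [423.4, -1.6, 142.8]
ee_rot: [0.025, 0.707, -0.025, 0.707]
contact_force: [0.3, -0.3, 0.0]
gripper_width: -0.2
```

Retreat and verify.

Call:
drive_tool(
  motion=[
    [-10,0,0,0],
    [-35,0,0,0],
    [-40,0,0,0],
    [-40,0,0,0],
    [-20,30,0,0],
    [0,40,0,0],
    [0,40,0,0],
    [0,40,0,0],
    [0,40,0,0],
    [0,40,0,0],
  ],
)

```text
clock: 51.78
position: [439.4, 229.6, 288.0]
ee_rot: [0.025, 0.707, -0.025, 0.707]
contact_force: [1.3, -0.8, 0.8]
gripper_width: 0.1
```

Call:
drive_tool(
  motion=[
    [0,40,0,0],
    [0,40,0,0],
    [0,40,0,0],
    [0,40,0,0],
    [0,40,0,0],
    [0,0,0,0],
    [0,0,0,0],
  ],
)

```text
clock: 52.37
position: [453.8, 429.1, 285.8]
ee_rot: [0.024, 0.707, -0.026, 0.706]
contact_force: [0.6, -1.2, -1.0]
gripper_width: -0.2
```

```bash
python3 ball.py; python3 -c "
from h import *
im=arm.get_image('side');T=arm.get_image('top')
def red(I,y0,y1,x0,x1):
    m=cv2.cvtColor(I,cv2.COLOR_RGB2HSV);g=((m[...,0]<6)|(m[...,0]>174))&(m[...,1]>180)&(m[...,2]>90);yy,xx=np.nonzero(g[y0:y1,x0:x1]);return (xx.mean()+x0,yy.mean()+y0) if len(xx) else None
a,b=red(T,215,250,260,295),red(im,170,230,270,330);print(a,b);print(tri(a,b) if a and b else '')
v=np.hstack([cv2.resize(im[110:250,200:330],None,fx=3,fy=3),cv2.resize(T[130:270,220:350],None,fx=3,fy=3)])
cv2.imwrite('pics/g10.png',v[:,:,::-1])"
```

```text
[453.7537223  429.08033888 285.76243485] [ 0.55262017 -1.18987167 -1.03641206]
(np.float64(276.1190476190476), np.float64(232.79761904761904)) None
```

View pics/g10.png

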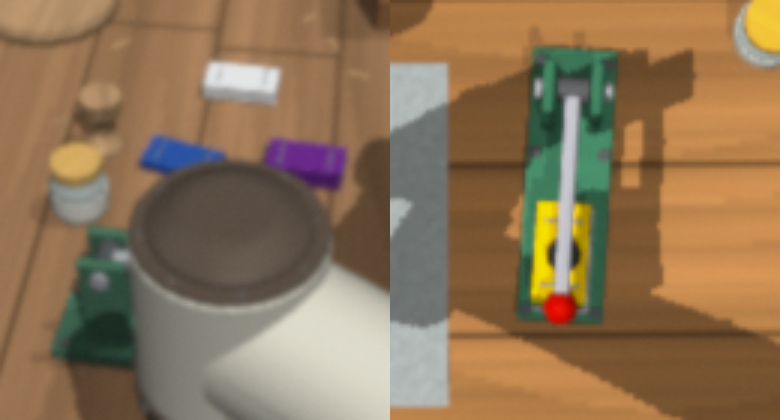

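Call:
drive_tool(
  motion=[
    [-10,-40,0,0],
    [-10,-40,0,0],
    [0,-40,0,0],
    [0,-40,0,0],
    [0,-40,0,0],
    [0,-40,0,0],
    [0,-40,0,0],
    [0,-40,0,0],
    [0,-40,0,0],
    [0,-40,0,0],
  ],
)

```text
clock: 53.35
position: [424.0, 25.4, 308.8]
ee_rot: [0.026, 0.706, -0.025, 0.707]
contact_force: [1.1, -0.5, 0.1]
gripper_width: -0.2
```

Call:
drive_tool(
  motion=[
    [0,-40,0,0],
    [0,-40,0,0],
    [0,-40,0,0],
    [0,-40,0,0],
    [0,-40,0,0],
    [0,-40,0,0],
    [0,-40,0,0],
    [0,-40,0,0],
    [0,-40,0,0],
    [0,0,0,0],
  ],
)

```text
clock: 54.18
position: [397.3, -336.3, 307.8]
ee_rot: [0.028, 0.707, -0.029, 0.706]
contact_force: [0.4, -0.8, -0.5]
gripper_width: -0.1
```

```bash
python3 ball.py; python3 -c "
from h import *
im=arm.get_image('side');T=arm.get_image('top')
def red(I,y0,y1,x0,x1):
    m=cv2.cvtColor(I,cv2.COLOR_RGB2HSV);g=((m[...,0]<6)|(m[...,0]>174))&(m[...,1]>180)&(m[...,2]>90);yy,xx=np.nonzero(g[y0:y1,x0:x1]);return (xx.mean()+x0,yy.mean()+y0) if len(xx) else None
a=(276.12,232.8);b=red(im,170,230,270,330);print(b);print(tri(a,b) if b else '')
v=np.hstack([cv2.resize(im[150:250,190:320],None,fx=3,fy=3),cv2.resize(T[150:250,220:350],None,fx=3,fy=3)])
cv2.imwrite('pics/g11.png',v[:,:,::-1])"
```

```text
[ 397.302525   -336.31880646  307.78760345] [ 0.4112346  -0.75506046 -0.51774808]
[301.51923077 203.88461538] 52 [420.43989533  -3.11164708 126.17460605] 200.19555209394125 ang 0.008364948989045303
(np.float64(301.5192307692308), np.float64(203.8846153846154))
(array([419.58363668,  -3.8567979 , 125.28013645]), np.float64(1.7105719962846095))
```

View pics/g11.png

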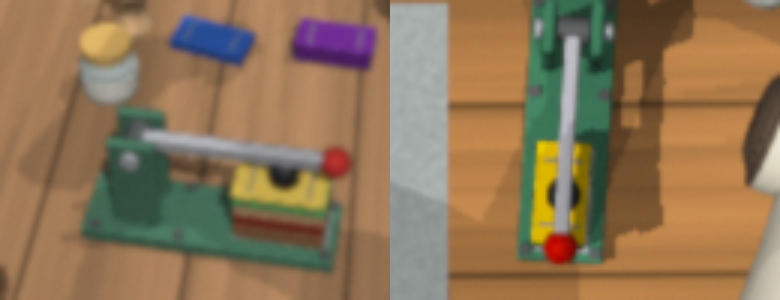

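The arm is level (0.008 rad from the side view). The stack is intact, with maple not showing between green and padauk at this resolution, and the robot is clear of everything.

```bash
python3 -c "
from bench import arm
print(arm.job_done())"
```

```text
the job is handed in; nothing more can be done
None
```

The job is handed in at about 54 s of the 210 s allowed, and every final check that I could make passed.

**What I did:**
- I swung the press arm up and stacked oak (21 mm), padauk (17 mm) and the smaller maple (14 mm) on the inlay.
- I laid the green (11 mm) and yellow (8 mm) packers on top, for a nominal 71 mm in the 72.5 mm opening.
- I then pushed the ball down until the arm was level, and moved the robot clear.

**What went wrong on the way:**
- The ball slipped out of the gripper at about 1.04 rad on the first swing. I finished by pushing it up with closed fingers.
- I later pushed the arm further back, to about 1.85 rad, because my own estimate showed the robot's wrist would have hit the foot while picking up the green packer.
- After its first placing, the yellow packer was found about 30 mm off on top of the stack. I can't say whether it was knocked or dragged on release. I regripped it and placed it again.

**Last checks:**
- **Arm:** the ball was at z ≈ 125–126 mm, against 124.5 mm for level, so the arm is at about 0.008 rad. Measured wrist forces stayed near zero over the last few millimetres of the descent.
- **Top packer:** just after it was placed again, and before the arm came down, yellow lay within about 2 mm of the inlay centre and was square to the press.
- **Lower pieces:** the padauk was measured within 1 mm of the inlay centre before the maple covered it. An earlier measurement of the partly covered green gave about 3.5 mm off. The maple was never measured after placing and could not be told apart in the last picture.
- **Stack height:** this comes from the given thicknesses. It was not measured at the end.
- **Unused packers and bystanders:** the blue, white and purple packers were still lying on the bench, and the jar and egg cup appeared undisturbed. The brush pot was not in the last pictures.

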